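# Load a flange into the laser-marking fixture and lock it

### The job

Load the marking fixture: over its post put the blue spacer ring first, then the steel flange, turned until its hexagon bore drops over the post's hexagon and it lies flat on the spacer, then the clamp cap, each fully down. Then push the lock slide by its red tab all the way home over the cap until the spring catch clicks behind it, let go of everything, and leave the other things on the bench where they are.

Things in the scene. Friction and masses are not known exactly. Their poses are not given: they have to be found in the camera images.
- fixture: marking fixture, fixed: 170 x 112 mm aluminium base plate, its top 14 mm above the table. Origin: on the post's axis at table height, z up; +x runs from the dark guide block (x -100 to -68 mm, y -43 to 43, 85 high; catch bracket to y +55) to the post, roughly to the robot's left. Free room at the post's +y, -y and +x sides.
- post_foot (a point): foot of the steel post on its axis, at the base plate's top. Above it: round shoulder 36 mm wide up to 12 mm; hexagon 30 mm across flats, 12 to 34 mm (top 3 mm bevelled); round spigot 28 mm wide, 34 to 48 mm (coned top). The post is set very stiffly to the angle of the last job: the hexagon's angle is NOT given (axes here are the base's): look or feel for it.
- spacer_mid (a point): blue spacer ring, 62 mm outside, 39 mm bore, 16 mm high, 0.18 kg, lying flat; this point: its centre, half-way up. z is its axis. The bore passes over the post's hexagon and shoulder down to the base plate.
- flange_mid (a point): steel two-bolt flange, the workpiece: 100 mm long (x, an ear with a bolt hole at each end), 60 mm wide (y; long sides flat and parallel for 28 mm about the middle), 20 mm thick, about 0.36 kg, lying flat; this point: its centre, half-way up. Hexagon bore right through, 32.5 mm across flats, two flats facing +y and -y.
- flange: the flange as a whole; origin: centre of its underside. Fits the post every 60 degrees with about 9 degrees of play either way. Underside 16 mm above the base plate when down on the spacer; out of line it stops on top of the post's hexagon, underside 34 mm above the plate.
- cap_grip (a point): clamp cap, upright, 0.2 kg: aluminium disc 58 mm wide, 18 mm thick, with a round blind bore from below (31 mm wide, 14.5 mm deep) for the post's spigot; on it a 22 mm neck and a black round grip knob 30 mm wide, from 26 to 58 mm above the underside. This point: middle of the knob, 42 mm above the underside; z is the axis.
- lock_tab (a point): middle of the rear face of the red upright tab on the lock slide, 102 mm above the table; tab 40 mm wide (y), 8 thick, from 78 to 116 mm above the table. +x: the way the slide is pushed home. Its fork (tines 36 mm apart, underside 70 mm above the table) passes over the cap's disc with 2 mm to spare if all below is right.
- lock_slide (a joint): travel of the lock slide in m: near 0 drawn back, clear of the post; 0.083 home, at its stop. It rubs with some 4 N and takes 8 to 10 N in all to pass the catch, from about 0.065 to 0.081. It stays where it is left.
- lock_catch (a joint): angle in rad of the brass spring catch at the guide's +y side, 0 at rest. The slide's lug swings it out to about 0.14 near the end of the travel; then it springs back to near 0 behind the lug (the click) and holds the slide home.
- monitor_corner (a point): obstacle: lower left corner of the monitor's screen, 200 mm above the table. From here the screen runs back to the right, to 234 mm farther in +x and 466 mm farther in -y, up to 510 mm above the table, over the foot of the monitor: keep wrist and gripper in front of it.
- laser_corner (a point): obstacle: top of the front left edge of the white laser marker's base, 245 mm above the table; the base reaches from here 550 mm to -y and 500 mm to +x (away from the robot). The marker's head hangs over it from about 430 mm up.
- arbor: black tapered arbor, 89 mm, lying on its side at the left; not part of the job. Origin: centre of its underside
- marker_pen: black and white marker pen, 131 mm, lying below the monitor; not part of the job. Origin: centre of its underside
- hex_key_1: black hex key, 89 mm, lying at the front edge, left of the fixture; not part of the job. Origin: centre of its underside
- tape_measure: yellow tape measure, 66 mm tall, at the right; not part of the job. Origin: centre of its underside
- side_cutter: blue-handled side cutter, 130 mm, at the far left; not part of the job. Origin: centre of its underside
- spacer: the blue spacer ring as a whole; origin: centre of its underside, axes as its point above
- cap: the clamp cap as a whole; origin: centre of its underside, axes as its point above

How it is judged (in metres and radians):
On the way, in this order (a step that is already met when the one before it is completed fails the run):
1. the spacer ring lies on the base plate, round the post (horizontal distance between spacer_mid and post_foot below 0.005 m and z of spacer_mid in the frame of fixture between 0.019 and 0.025 m and angle between spacer_mid's own z axis and vertical below 0.08 rad), for 0.2 s.
2. the flange lies flat on the spacer, its bore down over the post's hexagon (all of step 1 and horizontal distance between flange_mid and post_foot below 0.005 m and z of flange_mid in the frame of fixture between 0.037 and 0.0435 m and angle between flange_mid's own z axis and vertical below 0.08 rad), for 0.2 s.
3. the clamp cap stands on the flange, over the post's spigot (all of step 2 and horizontal distance between cap_grip and post_foot below 0.005 m and z of cap_grip in the frame of fixture between 0.089 and 0.0955 m and angle between cap_grip's own z axis and vertical below 0.08 rad), for 0.2 s.
4. the lock slide is home over the cap and the catch has sprung back behind it (all of step 3 and value of joint lock_slide above 0.0795 m and value of joint lock_catch below 0.05 rad), for 0.2 s.
At the end, for the whole second after the job is handed in: Spacer, flange and cap lie on the post in this order, each within 5 mm of its axis, level within 0.08 rad and within 3 mm of its seat; the slide is at 0.0795 m or more, the catch back below 0.05 rad, nothing moves (all of step 4 and linear speed of each of spacer, flange, cap below 0.02 m/s); the robot touches nothing.
It fails at once if a thing that is no part of the job is moved by more than 30 mm (distance of any of arbor, marker_pen, hex_key_1, tape_measure, side_cutter from where it was at the start of the episode above 0.03 m).
It also fails if it takes over 72 s, if anything falls off the work surface, if the arm or the gripper's body presses on something with over 40 N, if the wrist force passes 120 N, or if a joint passes its speed limit or range.

### The arm

A 6-joint arm with a two-finger parallel gripper is mounted at the origin on a cart in front of the work surface, level with it; the furniture and walls round the work are solid. World frame = base frame: x ahead of the robot, y to its left, z up, the work surface at z = 0. Lengths are in mm, angles in degrees, forces in N, time in s.
With the tool pointing down it reaches from about 300 to 850 mm from the base axis. Payload 4.2 kg.
Tool frame: the origin (TCP) lies at the very end of the fingers, on their centre line; the grasp point (between the pads) lies 19 mm behind it (env.grasp_offset is the distance from the TCP to the grasp point, in mm); z points along the fingers, y is the line along which they close (so a half turn about z gives the same grasp; the last joint's range is limited). The gripper opens to 91 mm and grips with 3 to 60 N. Pads are 32 mm wide; open, the fingers measure 118 mm over their backs; the gripper's body (76 mm by 178 mm) begins 60 mm behind the grasp point.
Start: joints at [62.223, 18.312, 89.639, -0, 72.044, -1.146], TCP at [257.745, 514.014, 213.976] pointing down, gripper open.
Joint ranges: [-177.97, 177.97], [-48.28, 115.42], [12.27, 149.76], [-77.06, 257.06], [2.81, 150.46], [-146.56, 146.56]. Speed limits (degrees/s): [147.25, 147.25, 180, 180, 180, 180].

### API

Orientations are given as [roll, pitch, yaw] about the fixed x, y, z axes, in that order (R = Rz(yaw) Ry(pitch) Rx(roll)).
In Python, from workcell import env gives the robot as it stands. The module is installed in compiled form; this text tells all that it offers.
- The arm moves only by the tool send_rows, never from a script. Its argument "motion" is a list of rows, each an object of numbers: "tx", "ty", "tz": the shift along the tool's x, y, z in units of 500 mm (1.0 is 500 mm); "rx", "ry", "rz": the turn, a rotation vector about the tool's x, y, z in units of 30 degrees (1.0 is 30 degrees); "gripper": the closure, from -1 (fully open) to 1 (shut). In form: [{"tx": .., "ty": .., "tz": .., "rx": .., "ry": .., "rz": .., "gripper": ..}, ...]. A call has 1 to 12 rows; each row shifts and turns the commanded pose from where the row before left it, along the tool's axes as they then stand; what a row does not reach is not made up. A row lasts 1/8 s, in which the tool goes at most 62.5 mm and 10.7 degrees, less where a joint would pass 70% of its speed; a pose out of reach is approached as far as the arm can. A call with a number of a shift or a turn outside -1 to 1 is refused whole. A call with a gripper value outside its range is refused whole. The fingers move at their own pace and stop on an object; "grip_force" is the grip in N (left out, the last holds). Time passes only in rows, so rows that do not move let the fingers close. It gives the time, the measured TCP pose, the force, the opening and the grip force at its end, in the units of the state.
- env.state(): the state, without advancing time (a new reading comes with each control period).
- env.grab_frame(name): name is "scene" or "top" or "wrist"; returns a dict with "frame" (420x560x3 uint8, red, green, blue), "vertical_fov" (degrees; the focal length in pixels is half the picture's height over the tangent of half this angle, whatever the lens; pixels are square), "cx", "cy" (the principal point, pixels), "k1" (the pictures are not rectified: a ray, as slopes to the right and down, at radius r is drawn at 1 + k1 r^2 times it, then the intrinsics apply), "rvec" (rotation vector, rad) and "tvec" (3), from world to camera coordinates, as OpenCV has them; the wrist camera has in their place "T_tool_cam" (4x4, takes a point from camera to tool coordinates, whose origin is the TCP and whose axes are the flange's). Camera axes: x right, y down, z forward; pixel columns grow to the right and rows downward; lengths in mm; the calibration is good to about 2 mm. A picture is of the moment at which its call begins: read the wrist's pose just before it. There is no depth.
- env.job_done(): hands the job in; it is judged then, once.
The state is a dict: "time_s": time; "qpos": joint angles; "qvel": joint speeds; "effort": joint torques, N m; "ee_pos": TCP position; "ee_rot": TCP orientation; "force": force on the tool from outside, world axes, zero at the start; "torque": the same for the moment, N m; "gripper_width": finger opening in mm; "gripper_force": force on a finger pad.
Only numpy, scipy, OpenCV 4.12 (cv2) and the standard library are available. Lean on these libraries where they do the work, as an engineer would, in place of code of your own. Each camera call takes 0.05 s, during which the arm holds its last target. There are 200 camera calls.

## Working session

There is one attempt and no reset: what is moved stays moved. The work goes in short steps, Python scripts to look and compute and a tool call to move; the robot and the scene stay as the last step left them, time stands still between calls to the robot, and variables do not carry over. Pictures are saved under pics/ and viewed, at most 10 in all, crops included, and the job is handed in when it is done.

Besides the shell and the picture viewer there is one more tool, called after "Request:" by a JSON object that holds its "op" and its "data", one argument or row to a line. send_rows: Moves the arm, as the interface text tells. Shifts and turns lie within -1 to 1; 1 stands for 500 mm of shift or 30 degrees of turn. Its arguments: {"type":"object","properties":{"motion":{"type":"array"},"grip_force":{"type":"number"}},"required":["motion"]}

```bash
mkdir -p pics; cat > h.py <<'E'
import numpy as np, cv2
from workcell import env
from scipy.spatial.transform import Rotation as R
def save(f,n,crop=None,s=1):
    im=f["frame"][...,::-1]
    if crop: im=im[crop[1]:crop[3],crop[0]:crop[2]]
    cv2.imwrite("pics/"+n,cv2.resize(im,None,fx=s,fy=s,interpolation=cv2.INTER_CUBIC))
def cam(f,st=None):
    fl=210/np.tan(np.radians(f["vertical_fov"]/2))
    if "rvec" in f and f["rvec"] is not None:
        Rm=cv2.Rodrigues(np.array(f["rvec"],float))[0]; t=np.array(f["tvec"],float).ravel()
    else:
        T=np.eye(4);T[:3,:3]=R.from_euler('xyz',st["ee_rot"],degrees=True).as_matrix();T[:3,3]=st["ee_pos"]
        W=np.linalg.inv(T@np.array(f["T_tool_cam"]));Rm=W[:3,:3];t=W[:3,3]
    return fl,f["cx"],f["cy"],f["k1"],Rm,t
def px2w(c,u,v,z):
    fl,cx,cy,k,Rm,t=c
    p=np.array([(u-cx)/fl,(v-cy)/fl]);q=p.copy()
    for _ in range(30): q=p/(1+k*(q@q))
    d=Rm.T@np.array([q[0],q[1],1]);o=-Rm.T@t
    return o+d*(z-o[2])/d[2]
def w2px(c,P):
    fl,cx,cy,k,Rm,t=c
    p=Rm@np.array(P,float)+t;q=p[:2]/p[2];q=q*(1+k*(q@q))
    return q*fl+[cx,cy]
E
python3 - <<'E'
from h import *
import pickle
st=env.state();print(st)
d={}
for n in("scene","top","wrist"):
    f=env.grab_frame(n);d[n]=f;print(n,{k:v for k,v in f.items() if k!="frame"})
pickle.dump((st,d),open("f0.pkl","wb"))
save(d["scene"],"scene0.png",None,1.4);save(d["top"],"top0.png",None,1.4)
E
```

```text
{'time_s': 0.0, 'qpos': array([ 6.22239156e+01,  1.83505506e+01,  8.97064176e+01,  9.94920582e-04,
        7.20426286e+01, -1.14427025e+00]), 'qvel': array([ 0.04060784, -0.07441457, -0.03633028,  0.01407637,  0.11564817,
        0.04506249]), 'effort': array([ 1.18031210e-03, -4.12466812e+01, -2.31974423e+01,  7.28930952e-02,
        4.53496724e-02, -1.39139865e-04]), 'ee_pos': array([257.49314422, 513.56280519, 213.13112545]), 'ee_rot': array([-1.79900442e+02, -2.93467448e-03,  1.53367876e+02]), 'force': array([-0.44043395, -0.13688087, -0.13043698]), 'torque': array([ 0.01642534,  0.06352711, -0.04493471]), 'gripper_force': 0.0, 'gripper_width': 90.97753818953868}
scene {'vertical_fov': 42.317689997366436, 'cx': 278.3233591278575, 'cy': 207.14740495694627, 'k1': -0.10358218801552413, 'rvec': array([ 2.14104762, -0.50319338,  0.29192799]), 'tvec': array([-406.95879771,  244.6889791 , 1676.16778046])}
top {'vertical_fov': 46.805720747533414, 'cx': 290.26101901209177, 'cy': 206.60212486352458, 'k1': -0.10146127293785162, 'rvec': array([ 2.16832634, -2.12295696,  0.12259423]), 'tvec': array([  27.90336377,  481.94178095, 1712.41145565])}
wrist {'vertical_fov': 71.99013815254942, 'cx': 282.2822323429679, 'cy': 211.98480768072747, 'k1': -0.023570141782264378, 'T_tool_cam': array([[-1.08760174e-03, -9.61243491e-01, -2.75698689e-01,
         7.80005607e+01],
       [ 9.99999237e-01, -1.20709677e-03,  2.63740836e-04,
        -1.90905674e-02],
       [-5.86314160e-04, -2.75698192e-01,  9.61244071e-01,
        -1.70744854e+02],
       [ 0.00000000e+00,  0.00000000e+00,  0.00000000e+00,
         1.00000000e+00]])}
```

View pics/scene0.png

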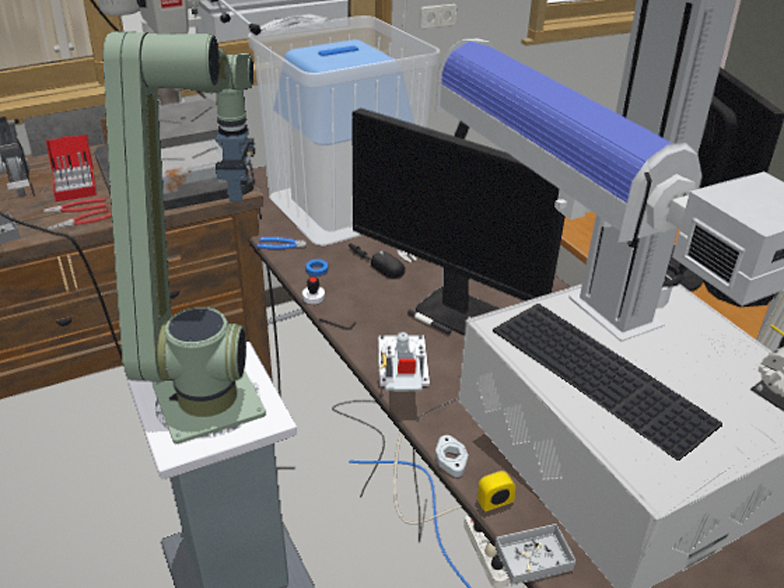

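View pics/top0.png

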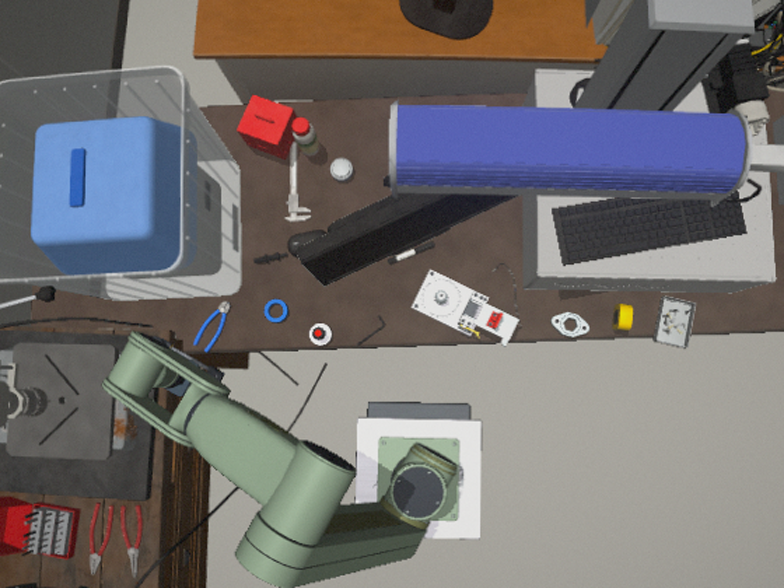

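The top view shows (1.4x pixels) the spacer at (276,311), cap (320,334), post (441,297), red tab (495,320), flange (571,324), tape (624,317) and hex key (372,331).

```bash
python3 - <<'E'
from h import *
import pickle
st,d=pickle.load(open("f0.pkl","rb"));c=cam(d["top"])
for n,u,v,z in [("spacer",276,311,16),("capTop",320,334,58),("cap disc",319,336,18),("post",441,297,62),("tab",495,320,116),("flange",571,324,20),("tape",624,317,66),("hexkey1",361,343,3),("hexk2",382,320,3),("plate L corner front",413,308,14),("pl2",432,269,14),("pl front",515,343,70),("laser",527,282,245),("moncorner",322,284,200)]:
    print(n,px2w(c,u/1.4,v/1.4,z).round(1))
im=d["top"]["frame"]
def crop(x0,y0,x1,y1): return cv2.resize(im[y0:y1,x0:x1,::-1],None,fx=5,fy=5,interpolation=cv2.INTER_CUBIC)
a=crop(285,185,380,250); b=crop(385,210,460,260);
o=np.zeros((580,480,3),np.uint8);o[:325,:475]=a;o[328:578,:375]=b
cv2.imwrite("pics/c1.png",o)
E
```

```text
spacer [419.5 375.8  16. ]
capTop [359.8 252.5  58. ]
cap disc [357.1 260.7  18. ]
post [459.3 -50.1  62. ]
tab [ 399.2 -180.3  116. ]
flange [ 401.1 -387.5   20. ]
tape [ 417.3 -512.1   66. ]
hexkey1 [342.3 153.    3. ]
hexk2 [403.2 100.1   3. ]
plate L corner front [435.1  20.2  14. ]
pl2 [538.1 -27.1  14. ]
pl front [ 346.8 -235.8   70. ]
laser [ 475.1 -237.5  245. ]
moncorner [467.5 231.7 200. ]
```

View pics/c1.png

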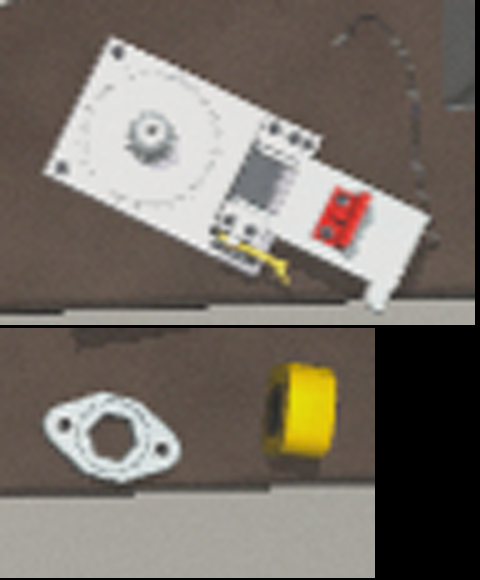

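The crop shows the fixture with its +x at about 65° in world, catch on the robot's side, and the flange's long axis at about 77°. The positions agree with the reach and sizes given, so I move above the spacer.

Request:
{"op": "send_rows", "data": {
  "motion": [
    {"tx": -0.0828, "ty": -0.0201, "gripper": -1},
    {"tx": -0.0828, "ty": -0.0201, "gripper": -1},
    {"tx": -0.0828, "ty": -0.0201, "gripper": -1},
    {"tx": -0.0828, "ty": -0.0201, "gripper": -1},
    {"tx": -0.0828, "ty": -0.0201, "gripper": -1},
    {"rz": 0.34, "gripper": -1},
    {"rz": 0.34, "gripper": -1},
    {"rz": 0.34, "gripper": -1},
    {"rz": 0.34, "gripper": -1},
    {"rz": 0.34, "gripper": -1},
    {"rz": 0.34, "gripper": -1},
    {"rz": 0.34, "gripper": -1}
  ]
}}

```text
invalid input at $.motion[0]: expected keys tx, ty, tz, rx, ry, rz, gripper
```

Request:
{"op": "send_rows", "data": {
  "motion": [
    {"rz": 0.28, "gripper": -1},
    {"rz": 0.27, "gripper": -1},
    {"gripper": -1},
    {"gripper": -1}
  ]
}}

```text
invalid input at $.motion[0]: expected keys tx, ty, tz, rx, ry, rz, gripper
```

```bash
cat >> h.py <<'E'
def look(name):
    st=env.state();f=env.grab_frame("wrist");save(f,name+".png");return st,f,cam(f,st)
def goto(st,P,yaw=None):
    e=st["ee_rot"];Rm=R.from_euler('xyz',e,degrees=True)
    t=Rm.as_matrix().T@(np.array(P)-st["ee_pos"])/500
    print("pos",st["ee_pos"].round(1),"rot",e.round(2),"F",st["force"].round(1),"t",round(st["time_s"],2),"w",round(st["gripper_width"],1))
    r=0
    if yaw is not None: r=(Rm.inv()*R.from_euler('xyz',[180,0,yaw],degrees=True)).as_rotvec(degrees=True)/30
    print("shift units",t.round(4),"turn units",np.round(r,3))
def ell(m,c,z):
    m=m.astype(np.uint8);n,l,s,ce=cv2.connectedComponentsWithStats(m)
    i=1+np.argmax(s[1:,4]);cs=cv2.findContours((l==i).astype(np.uint8),cv2.RETR_EXTERNAL,cv2.CHAIN_APPROX_NONE)[0]
    p=max(cs,key=len)[:,0,:]
    w=np.array([px2w(c,u,v,z)[:2] for u,v in p])
    (x,y),r=cv2.minEnclosingCircle(w.astype(np.float32));
    E=cv2.fitEllipse(w.astype(np.float32)) 
    print("area",s[i,4],"bbox",s[i,:4],"circ",round(x,1),round(y,1),"r",round(r,1),"ell",np.round(E[0],1),np.round(E[1],1));return l==i,w
E
python3 - <<'E'
from h import *
st,f,c=look("w1");im=f["frame"].astype(int)
m=(im[...,2]>im[...,0]+50)
for z in(16,8): ell(m,c,z)
goto(st,[419.5,375.8,4],65)
E
```

```text
area 948 bbox [230 307  42  36] circ 417.8 381.6 r 34.0 ell [417.8 380.4] [61.5 64.4]
area 948 bbox [230 307  42  36] circ 422.8 378.0 r 34.8 ell [422.8 376.7] [62.9 65.8]
pos [257.6 513.7 213.3] rot [-179.92    0.    153.37] F [-0.8 -0.4  0.5] t 0.15 w 91.0
shift units [-0.4131 -0.1008  0.4188] turn units [-2.000e-03  2.000e-03  2.946e+00]
```

View pics/w1.png

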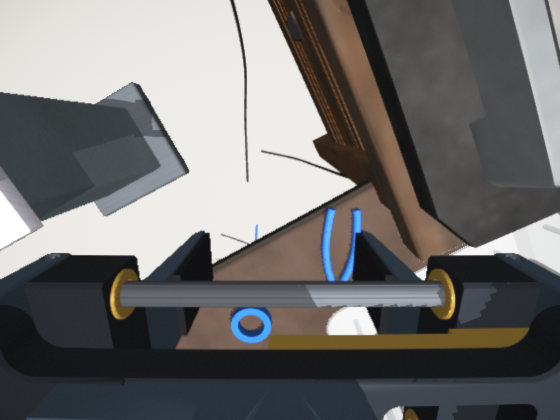

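The wrist picture was taken before any motion, because the rows need all seven keys. It shows the blue ring at (251,325), between the fingers at the bottom of the view. I resend with full rows.

Request:
{"op": "send_rows", "data": {
  "motion": [
    {"tx": -0.0826, "ty": -0.0202, "tz": 0, "rx": 0, "ry": 0, "rz": 0, "gripper": -1},
    {"tx": -0.0826, "ty": -0.0202, "tz": 0, "rx": 0, "ry": 0, "rz": 0, "gripper": -1},
    {"tx": -0.0826, "ty": -0.0202, "tz": 0, "rx": 0, "ry": 0, "rz": 0, "gripper": -1},
    {"tx": -0.0826, "ty": -0.0202, "tz": 0, "rx": 0, "ry": 0, "rz": 0, "gripper": -1},
    {"tx": -0.0826, "ty": -0.0202, "tz": 0, "rx": 0, "ry": 0, "rz": 0, "gripper": -1},
    {"tx": 0, "ty": 0, "tz": 0, "rx": 0, "ry": 0, "rz": 0.34, "gripper": -1},
    {"tx": 0, "ty": 0, "tz": 0, "rx": 0, "ry": 0, "rz": 0.34, "gripper": -1},
    {"tx": 0, "ty": 0, "tz": 0, "rx": 0, "ry": 0, "rz": 0.34, "gripper": -1},
    {"tx": 0, "ty": 0, "tz": 0, "rx": 0, "ry": 0, "rz": 0.34, "gripper": -1},
    {"tx": 0, "ty": 0, "tz": 0, "rx": 0, "ry": 0, "rz": 0.34, "gripper": -1},
    {"tx": 0, "ty": 0, "tz": 0, "rx": 0, "ry": 0, "rz": 0.34, "gripper": -1},
    {"tx": 0, "ty": 0, "tz": 0, "rx": 0, "ry": 0, "rz": 0.34, "gripper": -1}
  ]
}}

```text
time_s: 1.7
ee_pos: [419.6, 376.2, 213.7]
ee_rot: [-180.0, 0.0, 81.6]
force: [0.1, -0.3, 1.0]
gripper_width: 91.2
gripper_force: 0.0
```

Request:
{"op": "send_rows", "data": {
  "motion": [
    {"tx": 0, "ty": 0, "tz": 0.08, "rx": 0, "ry": 0, "rz": 0.28, "gripper": -1},
    {"tx": 0, "ty": 0, "tz": 0.08, "rx": 0, "ry": 0, "rz": 0.28, "gripper": -1},
    {"tx": 0, "ty": 0, "tz": 0.04, "rx": 0, "ry": 0, "rz": 0, "gripper": -1},
    {"tx": 0, "ty": 0, "tz": 0, "rx": 0, "ry": 0, "rz": 0, "gripper": -1},
    {"tx": 0, "ty": 0, "tz": 0, "rx": 0, "ry": 0, "rz": 0, "gripper": -1}
  ]
}}

```text
time_s: 2.33
ee_pos: [420.3, 376.8, 114.9]
ee_rot: [180.0, -0.1, 65.2]
force: [-0.5, 0.6, -0.3]
gripper_width: 91.3
gripper_force: 0.0
```

```bash
python3 - <<'E'
from h import *
st,f,c=look("w2");im=f["frame"].astype(int)
m=(im[...,2]>im[...,0]+50)
for z in(16,8): ell(m,c,z)
goto(st,[419.5,377,4],65)
E
```

```text
area 2084 bbox [250 178  63  63] circ 420.5 379.7 r 31.6 ell [420.2 379.7] [60.4 62.1]
area 2084 bbox [250 178  63  63] circ 419.6 377.7 r 32.5 ell [419.3 377.7] [62.2 64. ]
pos [420.3 376.8 114.9] rot [ 1.7996e+02 -1.0000e-01  6.5170e+01] F [-0.5  0.6 -0.3] t 2.33 w 91.3
shift units [-0.0007 -0.0017  0.2218] turn units [ 0.001 -0.003  0.006]
```

Request:
{"op": "send_rows", "data": {
  "motion": [
    {"tx": 0.005, "ty": -0.002, "tz": 0.08, "rx": 0, "ry": 0, "rz": 0, "gripper": -1},
    {"tx": 0, "ty": 0, "tz": 0.08, "rx": 0, "ry": 0, "rz": 0, "gripper": -1},
    {"tx": 0, "ty": 0, "tz": 0.04, "rx": 0, "ry": 0, "rz": 0, "gripper": -1},
    {"tx": 0, "ty": 0, "tz": 0.02, "rx": 0, "ry": 0, "rz": 0, "gripper": -1},
    {"tx": 0, "ty": 0, "tz": 0, "rx": 0, "ry": 0, "rz": 0, "gripper": -1},
    {"tx": 0, "ty": 0, "tz": 0, "rx": 0, "ry": 0, "rz": 0, "gripper": 1},
    {"tx": 0, "ty": 0, "tz": 0, "rx": 0, "ry": 0, "rz": 0, "gripper": 1},
    {"tx": 0, "ty": 0, "tz": 0, "rx": 0, "ry": 0, "rz": 0, "gripper": 1},
    {"tx": 0, "ty": 0, "tz": 0, "rx": 0, "ry": 0, "rz": 0, "gripper": 1},
    {"tx": 0, "ty": 0, "tz": 0, "rx": 0, "ry": 0, "rz": 0, "gripper": 1},
    {"tx": 0, "ty": 0, "tz": 0, "rx": 0, "ry": 0, "rz": 0, "gripper": 1}
  ],
  "grip_force": 25
}}

```text
time_s: 3.75
ee_pos: [420.1, 379.2, 4.5]
ee_rot: [180.0, -0.0, 65.2]
force: [0.4, -0.3, 5.6]
gripper_width: 61.3
gripper_force: 25.0
```

```bash
python3 - <<'E'
from h import *
st=env.state();goto(st,[370,300,154],65);
goto(st,[370,100,154],65)
E
```

```text
pos [420.1 379.2   4.5] rot [ 1.7998e+02 -5.0000e-02  6.5180e+01] F [ 0.4 -0.3  5.6] t 3.75 w 61.3
shift units [-0.1856 -0.0243 -0.2992] turn units [ 0.001 -0.002  0.006]
pos [420.1 379.2   4.5] rot [ 1.7998e+02 -5.0000e-02  6.5180e+01] F [ 0.4 -0.3  5.6] t 3.75 w 61.3
shift units [-0.5487  0.1437 -0.2994] turn units [ 0.001 -0.002  0.006]
```

Request:
{"op": "send_rows", "data": {
  "motion": [
    {"tx": 0, "ty": 0, "tz": -0.06, "rx": 0, "ry": 0, "rz": 0, "gripper": 1},
    {"tx": 0, "ty": 0, "tz": -0.08, "rx": 0, "ry": 0, "rz": 0, "gripper": 1},
    {"tx": 0, "ty": 0, "tz": -0.08, "rx": 0, "ry": 0, "rz": 0, "gripper": 1},
    {"tx": 0, "ty": 0, "tz": -0.08, "rx": 0, "ry": 0, "rz": 0, "gripper": 1},
    {"tx": -0.028, "ty": -0.0605, "tz": 0, "rx": 0, "ry": 0, "rz": 0, "gripper": 1},
    {"tx": -0.028, "ty": -0.0605, "tz": 0, "rx": 0, "ry": 0, "rz": 0, "gripper": 1},
    {"tx": -0.028, "ty": -0.0605, "tz": 0, "rx": 0, "ry": 0, "rz": 0, "gripper": 1},
    {"tx": -0.0815, "ty": 0.0409, "tz": 0, "rx": 0, "ry": 0, "rz": 0, "gripper": 1},
    {"tx": -0.0815, "ty": 0.0409, "tz": 0, "rx": 0, "ry": 0, "rz": 0, "gripper": 1},
    {"tx": -0.0815, "ty": 0.0409, "tz": 0, "rx": 0, "ry": 0, "rz": 0, "gripper": 1},
    {"tx": -0.0815, "ty": 0.0409, "tz": 0, "rx": 0, "ry": 0, "rz": 0, "gripper": 1},
    {"tx": -0.0815, "ty": 0.0409, "tz": 0, "rx": 0, "ry": 0, "rz": 0, "gripper": 1}
  ]
}}

```text
time_s: 5.25
ee_pos: [326.4, 149.6, 153.4]
ee_rot: [-180.0, 0.0, 65.2]
force: [0.4, -0.7, -1.0]
gripper_width: 61.5
gripper_force: 25.0
```

Request:
{"op": "send_rows", "data": {
  "motion": [
    {"tx": -0.0815, "ty": 0.0409, "tz": 0, "rx": 0, "ry": 0, "rz": 0, "gripper": 1},
    {"tx": -0.0815, "ty": 0.0409, "tz": 0, "rx": 0, "ry": 0, "rz": 0, "gripper": 1},
    {"tx": -0.0525, "ty": 0.0815, "tz": 0, "rx": 0, "ry": 0, "rz": 0, "gripper": 1},
    {"tx": -0.0525, "ty": 0.0815, "tz": 0, "rx": 0, "ry": 0, "rz": 0, "gripper": 1},
    {"tx": -0.0525, "ty": 0.0815, "tz": 0, "rx": 0, "ry": 0, "rz": 0, "gripper": 1},
    {"tx": -0.0525, "ty": 0.0815, "tz": 0, "rx": 0, "ry": 0, "rz": 0, "gripper": 1},
    {"tx": 0, "ty": 0, "tz": 0, "rx": 0, "ry": 0, "rz": 0, "gripper": 1},
    {"tx": 0, "ty": 0, "tz": 0, "rx": 0, "ry": 0, "rz": 0, "gripper": 1},
    {"tx": 0, "ty": 0, "tz": 0, "rx": 0, "ry": 0, "rz": 0, "gripper": 1}
  ]
}}

```text
time_s: 6.38
ee_pos: [432.8, -102.8, 153.6]
ee_rot: [-179.9, -0.0, 65.2]
force: [-0.5, -0.9, -0.8]
gripper_width: 61.8
gripper_force: 25.0
```

```bash
python3 - <<'E'
from h import *
import pickle
st,f,c=look("w3");pickle.dump((st,f),open("w3.pkl","wb"))
u,v=w2px(c,[459,-50,62]);print(u,v)
x,y=int(u)-80,int(v)-60
x=max(x,0);y=max(y,0)
print("crop",x,y);save(f,"w3c.png",(x,y,x+160,y+120),5)
goto(st,[459,-50,154],65)
E
```

```text
284.24999403073633 151.6453509690063
crop 204 91
pos [ 432.8 -102.8  153.6] rot [-179.92   -0.     65.22] F [-0.5 -0.9 -0.8] t 6.38 w 61.8
shift units [ 0.1178  0.0033 -0.0008] turn units [-0.003 -0.     0.007]
```

View pics/w3c.png

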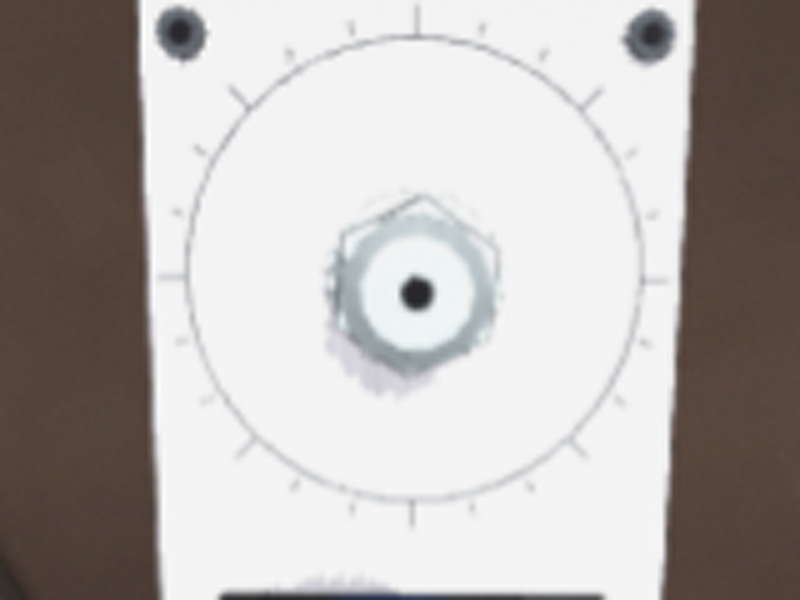

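The crop shows the post's top hole at (416,293), hexagon corners near (424,195), (498,245), (343,232) and (410,375), and the dial circle round it with ticks at (417,20) and (412,512).

```bash
python3 - <<'E'
from h import *
import pickle
st,f=pickle.load(open("w3.pkl","rb"));c=cam(f,st)
P=lambda a,z:px2w(c,204+a[0]/5,91+a[1]/5,z)[:2]
print("top",P((416,293),62))
L=[P(a,14) for a in [(186,275),(642,280),(413,37),(412,500)]]
print("dial",np.round(L,1),(L[0]+L[1])/2,(L[2]+L[3])/2)
d=P((417,20),14)-P((412,512),14);print("fixture yaw",np.degrees(np.arctan2(d[1],d[0])))
d=P((652,280-245),14)-P((181,34),14);print("from holes +90:",np.degrees(np.arctan2(d[1],d[0]))+90)
H=np.array([P(a,47) for a in [(424,195),(498,245),(495,333),(410,376),(338,325),(343,232)]])
ce=P((416,293),62)
for h in H: e=h-ce;print(np.round(h,1),round(np.hypot(*e),1),np.degrees(np.arctan2(e[1],e[0])).round(1),(np.degrees(np.arctan2(e[1],e[0]))%60).round(1))
print("hex centre",H.mean(0))
goto(st,[*ce,154],None)
E
```

```text
top [462.13213654 -49.47596339]
dial [[419.1 -29. ]
 [505.7 -70.1]
 [482.   -6.3]
 [442.1 -92.7]] [462.4005124  -49.56512689] [462.04912888 -49.53771435]
fixture yaw 64.80927933305011
from holes +90: 65.05419384679679
[470.7 -34.9] 16.9 59.7 59.7
[479.5 -48.9] 17.3 1.9 1.9
[472.4 -63.5] 17.4 -53.8 6.2
[454.4 -64.1] 16.6 -117.8 2.2
[446.  -49.7] 16.1 -179.3 0.7
[454.2 -34.6] 16.8 118.1 58.1
hex centre [462.86194856 -49.29935087]
pos [ 432.8 -102.8  153.6] rot [-179.92   -0.     65.22] F [-0.5 -0.9 -0.8] t 6.38 w 61.8
shift units [ 0.1214  0.0085 -0.0008] turn units 0
```

Request:
{"op": "send_rows", "data": {
  "motion": [
    {"tx": 0.0607, "ty": 0.0043, "tz": 0, "rx": 0, "ry": 0, "rz": 0, "gripper": 1},
    {"tx": 0.0607, "ty": 0.0042, "tz": 0, "rx": 0, "ry": 0, "rz": 0, "gripper": 1},
    {"tx": 0, "ty": 0, "tz": 0.06, "rx": 0, "ry": 0, "rz": 0, "gripper": 1},
    {"tx": 0, "ty": 0, "tz": 0.06, "rx": 0, "ry": 0, "rz": 0, "gripper": 1},
    {"tx": 0, "ty": 0, "tz": 0.04, "rx": 0, "ry": 0, "rz": 0, "gripper": 1},
    {"tx": 0, "ty": 0, "tz": 0.03, "rx": 0, "ry": 0, "rz": 0, "gripper": 1},
    {"tx": 0, "ty": 0, "tz": 0.03, "rx": 0, "ry": 0, "rz": 0, "gripper": 1},
    {"tx": 0, "ty": 0, "tz": 0.02, "rx": 0, "ry": 0, "rz": 0, "gripper": 1},
    {"tx": 0, "ty": 0, "tz": 0, "rx": 0, "ry": 0, "rz": 0, "gripper": 1},
    {"tx": 0, "ty": 0, "tz": 0, "rx": 0, "ry": 0, "rz": 0, "gripper": 1}
  ]
}}

```text
time_s: 7.68
ee_pos: [463.6, -50.3, 34.4]
ee_rot: [179.9, -0.0, 65.2]
force: [-0.2, 0.0, -2.0]
gripper_width: 61.8
gripper_force: 25.0
```

Request:
{"op": "send_rows", "data": {
  "motion": [
    {"tx": 0, "ty": -0.003, "tz": 0.01, "rx": 0, "ry": 0, "rz": 0, "gripper": 1},
    {"tx": 0, "ty": 0, "tz": 0.01, "rx": 0, "ry": 0, "rz": 0, "gripper": 1},
    {"tx": 0, "ty": 0, "tz": 0.007, "rx": 0, "ry": 0, "rz": 0, "gripper": 1},
    {"tx": 0, "ty": 0, "tz": 0.004, "rx": 0, "ry": 0, "rz": 0, "gripper": 1},
    {"tx": 0, "ty": 0, "tz": 0, "rx": 0, "ry": 0, "rz": 0, "gripper": 1},
    {"tx": 0, "ty": 0, "tz": 0, "rx": 0, "ry": 0, "rz": 0, "gripper": 1}
  ]
}}

```text
time_s: 8.43
ee_pos: [461.6, -49.8, 18.5]
ee_rot: [-180.0, 0.0, 65.2]
force: [-1.9, -0.3, 1.5]
gripper_width: 61.2
gripper_force: 25.0
```

Request:
{"op": "send_rows", "data": {
  "motion": [
    {"tx": 0, "ty": 0, "tz": 0, "rx": 0, "ry": 0, "rz": 0, "gripper": -1},
    {"tx": 0, "ty": 0, "tz": 0, "rx": 0, "ry": 0, "rz": 0, "gripper": -1},
    {"tx": 0, "ty": 0, "tz": 0, "rx": 0, "ry": 0, "rz": 0, "gripper": -1},
    {"tx": 0, "ty": 0, "tz": -0.04, "rx": 0, "ry": 0, "rz": 0, "gripper": -1},
    {"tx": 0, "ty": 0, "tz": -0.08, "rx": 0, "ry": 0, "rz": 0, "gripper": -1},
    {"tx": 0, "ty": 0, "tz": -0.08, "rx": 0, "ry": 0, "rz": 0, "gripper": -1},
    {"tx": 0, "ty": 0, "tz": -0.07, "rx": 0, "ry": 0, "rz": 0, "gripper": -1},
    {"tx": -0.06, "ty": 0, "tz": 0, "rx": 0, "ry": 0, "rz": 0, "gripper": -1},
    {"tx": -0.06, "ty": 0, "tz": 0, "rx": 0, "ry": 0, "rz": 0, "gripper": -1},
    {"tx": 0, "ty": 0, "tz": 0, "rx": 0, "ry": 0, "rz": 0, "gripper": -1},
    {"tx": 0, "ty": 0, "tz": 0, "rx": 0, "ry": 0, "rz": 0, "gripper": -1}
  ]
}}

```text
time_s: 9.8
ee_pos: [436.9, -103.9, 153.4]
ee_rot: [180.0, -0.0, 65.1]
force: [0.7, 0.1, 0.3]
gripper_width: 91.6
gripper_force: 0.0
```

```bash
python3 - <<'E'
from h import *
st,f,c=look("w4");im=f["frame"].astype(int)
m=(im[...,2]>im[...,0]+50)
m[:80]=0
ell(m,c,30)
goto(st,[401,-350,180],65)
goto(st,[330,-140,180],65)
E
```

```text
area 1822 bbox [252 118  61  62] circ 461.5 -50.1 r 30.6 ell [461.5 -50.1] [59.9 60.1]
pos [ 436.9 -103.9  153.4] rot [ 1.7999e+02 -4.0000e-02  6.5140e+01] F [0.7 0.1 0.3] t 9.8 w 91.6
shift units [-0.4768  0.1418 -0.0534] turn units [ 0.    -0.001  0.005]
pos [ 436.9 -103.9  153.4] rot [ 1.7999e+02 -4.0000e-02  6.5140e+01] F [0.7 0.1 0.3] t 9.8 w 91.6
shift units [-0.1554 -0.1636 -0.0533] turn units [ 0.    -0.001  0.005]
```

The ring is seated within about 1 mm. The flange lies close in front of the laser base, which may foul the 178 mm wide gripper body, so I measure this more closely from above it.

Request:
{"op": "send_rows", "data": {
  "motion": [
    {"tx": 0, "ty": 0, "tz": -0.05, "rx": 0, "ry": 0, "rz": 0, "gripper": -1},
    {"tx": -0.068, "ty": 0.02, "tz": -0.03, "rx": 0, "ry": 0, "rz": 0, "gripper": -1},
    {"tx": -0.068, "ty": 0.02, "tz": 0, "rx": 0, "ry": 0, "rz": 0, "gripper": -1},
    {"tx": -0.068, "ty": 0.02, "tz": 0, "rx": 0, "ry": 0, "rz": 0, "gripper": -1},
    {"tx": -0.068, "ty": 0.02, "tz": 0, "rx": 0, "ry": 0, "rz": 0, "gripper": -1},
    {"tx": -0.068, "ty": 0.02, "tz": 0, "rx": 0, "ry": 0, "rz": 0, "gripper": -1},
    {"tx": -0.068, "ty": 0.02, "tz": 0, "rx": 0, "ry": 0, "rz": 0, "gripper": -1},
    {"tx": -0.068, "ty": 0.02, "tz": 0, "rx": 0, "ry": 0, "rz": 0, "gripper": -1},
    {"tx": 0, "ty": 0, "tz": 0, "rx": 0, "ry": 0, "rz": 0, "gripper": -1},
    {"tx": 0, "ty": 0, "tz": 0, "rx": 0, "ry": 0, "rz": 0, "gripper": -1}
  ]
}}

```text
time_s: 11.1
ee_pos: [400.6, -348.7, 193.1]
ee_rot: [-180.0, -0.1, 65.2]
force: [-0.6, -0.2, -0.4]
gripper_width: 91.2
gripper_force: 0.0
```

```bash
python3 - <<'E'
from h import *
import pickle
st,f,c=look("w5");pickle.dump((st,f),open("w5.pkl","wb"))
goto(st,[401,-387,180],65)
print(w2px(c,[401,-387,20]))
E
```

```text
pos [ 400.6 -348.7  193.1] rot [-1.7995e+02 -6.0000e-02  6.5200e+01] F [-0.6 -0.2 -0.4] t 11.1 w 91.2
shift units [-0.0692  0.0329  0.026 ] turn units [-0.002 -0.002  0.007]
[295.6863088  222.97251762]
```

View pics/w5.png

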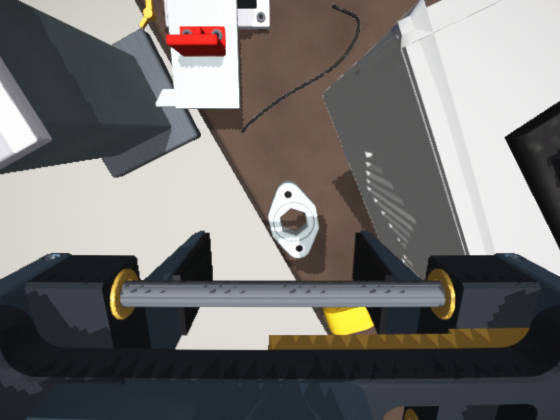

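The wrist view shows the flange at (293,221) with bolt holes at (288,194) and (299,248). The laser base's foot line runs (323,98) to (385,265), its top edge from (400,38) to (468,262), the table's edge passes (240,160) to (290,275), and the tape is at (350,318).

```bash
python3 - <<'E'
from h import *
import pickle
st,f=pickle.load(open("w5.pkl","rb"));c=cam(f,st)
for n,u,v,z in [("fl",293,221,20),("h1",288,194,20),("h2",299,248,20),("tipA",287,182,20),("tipB",301,258,20),("sideL",271,227,20),("sideR",317,218,20),("foot1",323,98,0),("foot2",385,265,0),("top1",400,38,245),("top2",468,262,245),("edge1",240,160,0),("edge2",290,275,0),("tapeTL",325,312,66),("tapeTR",365,308,66),("tapeTbr",373,325,66),("slide end",160,100,70),("slideend2",240,108,70),("tab",195,40,116),("tabL",166,40,116),("tabR",225,40,116)]:
    print(n,px2w(c,u,v,z).round(1))
E
```

```text
fl [ 399.  -383.2   20. ]
h1 [ 407.7 -349.3   20. ]
h2 [ 391.1 -419.6   20. ]
tipA [ 412.7 -335.4   20. ]
tipB [ 387.7 -433.5   20. ]
sideL [ 370.7 -378.8   20. ]
sideR [ 427.7 -392.2   20. ]
foot1 [ 491.8 -265.4    0. ]
foot2 [ 486.5 -501.3    0. ]
top1 [ 486.6 -266.5  245. ]
top2 [ 485.8 -365.7  245. ]
edge1 [ 369.9 -288.9    0. ]
edge2 [ 360.6 -459.8    0. ]
tapeTL [ 391.5 -489.1   66. ]
tapeTR [ 436.8 -504.2   66. ]
tapeTbr [ 437.4 -530.8   66. ]
slide end [ 338.4 -203.4   70. ]
slideend2 [ 404.7 -242.6   70. ]
tab [ 400.4 -189.   116. ]
tabL [ 380.1 -179.4  116. ]
tabR [ 421.3 -198.9  116. ]
```

Laser front is at x≈487, and the flange is at (399,-384) with its y at -13°. A straight grip needs about 95 mm and only 88 is free. I will grip it skewed (closing line at -50°, tilted 10°), turn it clockwise on the table, then regrip it properly.

Request:
{"op": "send_rows", "data": {
  "motion": [
    {"tx": 0, "ty": 0, "tz": 0, "rx": 0, "ry": 0, "rz": 0.28, "gripper": -1},
    {"tx": 0, "ty": 0, "tz": 0, "rx": 0, "ry": 0, "rz": 0.28, "gripper": -1},
    {"tx": 0, "ty": 0, "tz": 0, "rx": 0, "ry": 0, "rz": 0.28, "gripper": -1},
    {"tx": -0.047, "ty": 0.052, "tz": 0, "rx": 0, "ry": 0, "rz": 0, "gripper": -1},
    {"tx": 0, "ty": 0, "tz": 0, "rx": 0, "ry": 0.333, "rz": 0, "gripper": -1},
    {"tx": 0, "ty": 0, "tz": 0, "rx": 0, "ry": 0, "rz": 0, "gripper": -1},
    {"tx": 0, "ty": 0, "tz": 0, "rx": 0, "ry": 0, "rz": 0, "gripper": -1}
  ]
}}

```text
time_s: 12.02
ee_pos: [399.1, -383.8, 193.5]
ee_rot: [-180.0, -9.9, 40.0]
force: [-0.1, 0.2, -0.0]
gripper_width: 91.5
gripper_force: 0.0
```

```bash
python3 - <<'E'
from h import *
st=env.state();goto(st,[399,-384,100]);goto(st,[399,-384,8])
M=R.from_euler('xyz',st["ee_rot"],degrees=True).as_matrix();print(M.round(2))
E
```

```text
pos [ 399.1 -383.8  193.5] rot [-179.98   -9.93   40.  ] F [-0.1  0.2 -0. ] t 12.03 w 91.5
shift units [-0.0327  0.0003  0.1842] turn units 0
pos [ 399.1 -383.8  193.5] rot [-179.98   -9.93   40.  ] F [-0.1  0.2 -0. ] t 12.03 w 91.5
shift units [-6.440e-02  3.000e-04  3.654e-01] turn units 0
[[ 0.75  0.64  0.13]
 [ 0.63 -0.77  0.11]
 [ 0.17 -0.   -0.99]]
```

Request:
{"op": "send_rows", "data": {
  "motion": [
    {"tx": -0.0106, "ty": 0, "tz": 0.06, "rx": 0, "ry": 0, "rz": 0, "gripper": -1},
    {"tx": -0.0106, "ty": 0, "tz": 0.06, "rx": 0, "ry": 0, "rz": 0, "gripper": -1},
    {"tx": -0.0106, "ty": 0, "tz": 0.06, "rx": 0, "ry": 0, "rz": 0, "gripper": -1},
    {"tx": -0.0106, "ty": 0, "tz": 0.06, "rx": 0, "ry": 0, "rz": 0, "gripper": -1},
    {"tx": -0.0106, "ty": 0, "tz": 0.06, "rx": 0, "ry": 0, "rz": 0, "gripper": -1},
    {"tx": -0.0053, "ty": 0, "tz": 0.03, "rx": 0, "ry": 0, "rz": 0, "gripper": -1},
    {"tx": 0, "ty": 0, "tz": 0, "rx": 0, "ry": 0, "rz": 0, "gripper": -1}
  ]
}}

```text
time_s: 12.9
ee_pos: [399.2, -383.6, 25.4]
ee_rot: [-179.9, -10.0, 40.0]
force: [0.6, 0.0, 0.1]
gripper_width: 91.3
gripper_force: 0.0
```

Request:
{"op": "send_rows", "data": {
  "motion": [
    {"tx": -0.0031, "ty": 0, "tz": 0.018, "rx": 0, "ry": 0, "rz": 0, "gripper": -1},
    {"tx": -0.003, "ty": 0, "tz": 0.016, "rx": 0, "ry": 0, "rz": 0, "gripper": -1},
    {"tx": 0, "ty": 0, "tz": 0, "rx": 0, "ry": 0, "rz": 0, "gripper": 1},
    {"tx": 0, "ty": 0, "tz": 0, "rx": 0, "ry": 0, "rz": 0, "gripper": 1},
    {"tx": 0, "ty": 0, "tz": 0, "rx": 0, "ry": 0, "rz": 0, "gripper": 1},
    {"tx": 0, "ty": 0, "tz": 0, "rx": 0, "ry": 0, "rz": 0, "gripper": 1},
    {"tx": 0, "ty": 0, "tz": 0, "rx": 0, "ry": 0, "rz": 0, "gripper": 1},
    {"tx": 0, "ty": 0, "tz": 0, "rx": 0, "ry": 0, "rz": 0, "gripper": 1}
  ],
  "grip_force": 20
}}

```text
time_s: 13.9
ee_pos: [398.8, -385.0, 8.8]
ee_rot: [180.0, -10.0, 40.0]
force: [-1.2, 0.1, 1.9]
gripper_width: 68.4
gripper_force: 19.2
```

Request:
{"op": "send_rows", "data": {
  "motion": [
    {"tx": 0, "ty": 0, "tz": 0, "rx": -0.036, "ry": 0, "rz": 0.205, "gripper": 1},
    {"tx": 0, "ty": 0, "tz": 0, "rx": -0.036, "ry": 0, "rz": 0.205, "gripper": 1},
    {"tx": 0, "ty": 0, "tz": 0, "rx": -0.036, "ry": 0, "rz": 0.205, "gripper": 1},
    {"tx": 0, "ty": 0, "tz": 0, "rx": -0.036, "ry": 0, "rz": 0.205, "gripper": 1},
    {"tx": 0, "ty": 0, "tz": 0, "rx": -0.036, "ry": 0, "rz": 0.205, "gripper": 1},
    {"tx": 0, "ty": 0, "tz": 0, "rx": -0.036, "ry": 0, "rz": 0.205, "gripper": 1},
    {"tx": 0, "ty": 0, "tz": 0, "rx": 0, "ry": 0, "rz": 0, "gripper": 1}
  ]
}}

```text
time_s: 14.78
ee_pos: [399.0, -384.8, 8.8]
ee_rot: [180.0, -10.0, 2.6]
force: [0.9, 0.6, 2.2]
gripper_width: 68.3
gripper_force: 19.2
```

Request:
{"op": "send_rows", "data": {
  "motion": [
    {"tx": 0, "ty": 0, "tz": 0, "rx": 0, "ry": 0, "rz": 0, "gripper": -1},
    {"tx": 0, "ty": 0, "tz": 0, "rx": 0, "ry": 0, "rz": 0, "gripper": -1},
    {"tx": 0, "ty": 0, "tz": 0, "rx": 0, "ry": 0, "rz": 0, "gripper": -1},
    {"tx": 0.0104, "ty": 0, "tz": -0.06, "rx": 0, "ry": 0, "rz": 0, "gripper": -1},
    {"tx": 0.0104, "ty": 0, "tz": -0.06, "rx": 0, "ry": 0, "rz": 0, "gripper": -1},
    {"tx": 0.0104, "ty": 0, "tz": -0.06, "rx": 0, "ry": 0, "rz": 0, "gripper": -1},
    {"tx": 0.0104, "ty": 0, "tz": -0.06, "rx": 0, "ry": 0, "rz": 0, "gripper": -1},
    {"tx": 0, "ty": 0, "tz": 0, "rx": 0, "ry": 0, "rz": 0, "gripper": -1},
    {"tx": 0, "ty": 0, "tz": 0, "rx": 0, "ry": 0, "rz": 0, "gripper": -1}
  ]
}}

```text
time_s: 15.9
ee_pos: [397.9, -384.2, 129.3]
ee_rot: [-179.9, -9.9, 2.5]
force: [-0.1, 1.0, -0.3]
gripper_width: 91.1
gripper_force: 0.0
```

```bash
python3 - <<'E'
from h import *
import pickle
st,f,c=look("w6");pickle.dump((st,f),open("w6.pkl","wb"))
goto(st,[399,-384,8])
print(w2px(c,[399,-384,20]))
E
```

```text
pos [ 397.9 -384.2  129.3] rot [-179.89   -9.91    2.5 ] F [-0.1  1.  -0.3] t 15.9 w 91.1
shift units [-3.950e-02  1.000e-04  2.394e-01] turn units 0
[282.50286629 226.958295  ]
```

View pics/w6.png

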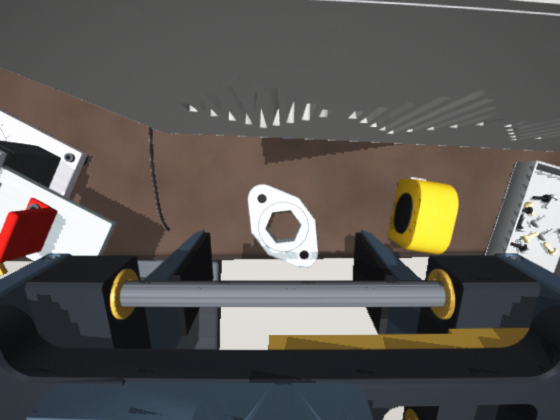

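The flange has turned with the grip: its holes are now at (262,198) and (304,254) and its bore is at (283,227).

```bash
python3 - <<'E'
from h import *
import pickle
st,f=pickle.load(open("w6.pkl","rb"));c=cam(f,st)
a=px2w(c,262,198,20);b=px2w(c,304,254,20);d=a-b;print(a,b,np.hypot(*d[:2]),(a+b)/2,px2w(c,283,227,20))
y=np.degrees(np.arctan2(d[1],d[0]));print("flange long yaw",y,"= tool yaw for grip")
m=(a+b)/2
T=R.from_euler('xyz',[180,-10,y],degrees=True)
st2=dict(st);goto(st,[m[0],m[1],8])
print("turn for yaw:",((R.from_euler('xyz',st["ee_rot"],degrees=True)).inv()*T).as_rotvec(degrees=True)/30)
Mt=T.as_matrix().T
print("from there, shift:",Mt@(np.array([m[0],m[1],9])-st["ee_pos"])/500)
E
```

```text
[ 427.58774858 -362.09742549   20.        ] [ 371.83026592 -407.3059747    20.        ] 71.78237802603076 [ 399.70900725 -384.70170009   20.        ] [ 398.97896778 -384.50752758   20.        ]
flange long yaw 39.03537618315873 = tool yaw for grip
pos [ 397.9 -384.2  129.3] rot [-179.89   -9.91    2.5 ] F [-0.1  1.  -0.3] t 15.9 w 91.1
shift units [-0.0382  0.0016  0.2396] turn units 0
turn for yaw: [ 0.20706827  0.00160374 -1.19961294]
from there, shift: [-0.03958692  0.00307327  0.23738048]
```

Request:
{"op": "send_rows", "data": {
  "motion": [
    {"tx": 0, "ty": 0, "tz": 0, "rx": 0.0518, "ry": 0, "rz": -0.3, "gripper": -1},
    {"tx": 0, "ty": 0, "tz": 0, "rx": 0.0518, "ry": 0, "rz": -0.3, "gripper": -1},
    {"tx": 0, "ty": 0, "tz": 0, "rx": 0.0518, "ry": 0, "rz": -0.3, "gripper": -1},
    {"tx": 0, "ty": 0, "tz": 0, "rx": 0.0518, "ry": 0, "rz": -0.3, "gripper": -1},
    {"tx": -0.0099, "ty": 0.0015, "tz": 0.06, "rx": 0, "ry": 0, "rz": 0, "gripper": -1},
    {"tx": -0.0099, "ty": 0.0015, "tz": 0.06, "rx": 0, "ry": 0, "rz": 0, "gripper": -1},
    {"tx": -0.0099, "ty": 0, "tz": 0.06, "rx": 0, "ry": 0, "rz": 0, "gripper": -1},
    {"tx": -0.0066, "ty": 0, "tz": 0.04, "rx": 0, "ry": 0, "rz": 0, "gripper": -1},
    {"tx": -0.003, "ty": 0, "tz": 0.018, "rx": 0, "ry": 0, "rz": 0, "gripper": -1},
    {"tx": 0, "ty": 0, "tz": 0, "rx": 0, "ry": 0, "rz": 0, "gripper": -1}
  ]
}}

```text
time_s: 17.2
ee_pos: [400.1, -384.8, 8.8]
ee_rot: [-180.0, -10.0, 39.0]
force: [0.3, -0.3, 0.2]
gripper_width: 91.3
gripper_force: 0.0
```

Request:
{"op": "send_rows", "data": {
  "motion": [
    {"tx": 0, "ty": 0, "tz": 0, "rx": 0, "ry": 0, "rz": 0, "gripper": 1},
    {"tx": 0, "ty": 0, "tz": 0, "rx": 0, "ry": 0, "rz": 0, "gripper": 1},
    {"tx": 0, "ty": 0, "tz": 0, "rx": 0, "ry": 0, "rz": 0, "gripper": 1},
    {"tx": 0, "ty": 0, "tz": 0, "rx": 0, "ry": 0, "rz": 0, "gripper": 1},
    {"tx": 0, "ty": 0, "tz": 0, "rx": 0, "ry": 0, "rz": 0, "gripper": 1}
  ],
  "grip_force": 35
}}

```text
time_s: 17.82
ee_pos: [400.1, -384.9, 10.2]
ee_rot: [180.0, -10.0, 39.1]
force: [-2.7, 2.3, 5.9]
gripper_width: 59.7
gripper_force: 35.0
```

Request:
{"op": "send_rows", "data": {
  "motion": [
    {"tx": 0.0054, "ty": 0, "tz": -0.03, "rx": 0, "ry": 0, "rz": 0, "gripper": 1},
    {"tx": 0.0107, "ty": 0, "tz": -0.06, "rx": 0, "ry": 0, "rz": 0, "gripper": 1},
    {"tx": 0.0107, "ty": 0, "tz": -0.06, "rx": 0, "ry": 0, "rz": 0, "gripper": 1},
    {"tx": 0.0107, "ty": 0, "tz": -0.06, "rx": 0, "ry": 0, "rz": 0, "gripper": 1},
    {"tx": 0.0107, "ty": 0, "tz": -0.06, "rx": 0, "ry": 0, "rz": 0, "gripper": 1},
    {"tx": 0.0107, "ty": 0, "tz": -0.06, "rx": 0, "ry": 0, "rz": 0, "gripper": 1},
    {"tx": 0.0054, "ty": 0, "tz": -0.03, "rx": 0, "ry": 0, "rz": 0, "gripper": 1},
    {"tx": 0, "ty": 0, "tz": 0, "rx": 0.0424, "ry": 0, "rz": -0.2407, "gripper": 1},
    {"tx": 0, "ty": 0, "tz": 0, "rx": 0.0424, "ry": 0, "rz": -0.2407, "gripper": 1},
    {"tx": 0, "ty": 0, "tz": 0, "rx": 0.0424, "ry": 0, "rz": -0.2407, "gripper": 1}
  ]
}}

```text
time_s: 19.08
ee_pos: [400.3, -384.6, 191.9]
ee_rot: [180.0, -9.9, 61.3]
force: [1.0, 0.2, -4.5]
gripper_width: 59.5
gripper_force: 35.0
```

Request:
{"op": "send_rows", "data": {
  "motion": [
    {"tx": 0.0795, "ty": -0.027, "tz": 0.014, "rx": 0, "ry": 0, "rz": 0, "gripper": 1},
    {"tx": 0.0795, "ty": -0.027, "tz": 0.014, "rx": 0, "ry": 0, "rz": 0, "gripper": 1},
    {"tx": 0.0795, "ty": -0.027, "tz": 0.014, "rx": 0, "ry": 0, "rz": 0, "gripper": 1},
    {"tx": 0.0795, "ty": -0.027, "tz": 0.014, "rx": 0, "ry": 0, "rz": 0, "gripper": 1},
    {"tx": 0.0795, "ty": -0.027, "tz": 0.014, "rx": 0, "ry": 0, "rz": 0, "gripper": 1},
    {"tx": 0.0795, "ty": -0.027, "tz": 0.014, "rx": 0, "ry": 0, "rz": 0, "gripper": 1},
    {"tx": 0.0795, "ty": -0.027, "tz": 0.014, "rx": 0, "ry": 0, "rz": 0, "gripper": 1},
    {"tx": 0.0795, "ty": -0.027, "tz": 0.014, "rx": 0, "ry": 0, "rz": 0, "gripper": 1},
    {"tx": 0, "ty": 0, "tz": 0, "rx": 0, "ry": 0, "rz": 0, "gripper": 1},
    {"tx": 0, "ty": 0, "tz": 0, "rx": 0, "ry": 0, "rz": 0, "gripper": 1}
  ]
}}

```text
time_s: 20.32
ee_pos: [462.3, -50.3, 191.8]
ee_rot: [179.9, -9.9, 61.1]
force: [-0.9, -0.3, -3.9]
gripper_width: 59.7
gripper_force: 35.0
```

```bash
python3 - <<'E'
from h import *
import pickle
st,f,c=look("w7");pickle.dump((st,f),open("w7.pkl","wb"))
goto(st,[462,-49.7,100]);goto(st,[462,-49.7,40])
p=st["ee_pos"];u,v=w2px(c,p+[0,0,10]);print(u,v)
x,y=int(u)-120,int(v)-90;y=min(y,240);print(x,y);save(f,"w7c.png",(x,y,x+240,y+180),2.5)
E
```

```text
pos [462.3 -50.3 191.8] rot [179.95  -9.88  61.07] F [-0.9 -0.3 -3.9] t 20.32 w 59.7
shift units [-0.0307 -0.0012  0.181 ] turn units 0
pos [462.3 -50.3 191.8] rot [179.95  -9.88  61.07] F [-0.9 -0.3 -3.9] t 20.32 w 59.7
shift units [-0.0513 -0.0013  0.2992] turn units 0
282.23161344126606 259.8831028149641
162 169
```

View pics/w7c.png

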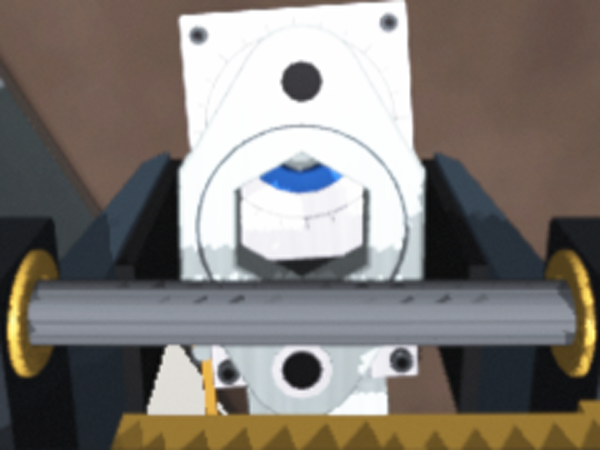

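The held flange shows its holes at crop (302,81) and (302,370), aligned with the tool. The ring and post show through the bore.

```bash
python3 - <<'E'
from h import *
import pickle
st,f=pickle.load(open("w7.pkl","rb"));c=cam(f,st)
for z in(200,202.5):
  a=px2w(c,162+302/2.5,169+81/2.5,z);b=px2w(c,162+302/2.5,169+370/2.5,z);d=a-b
  print(np.hypot(*d[:2]),(a+b)/2,np.degrees(np.arctan2(d[1],d[0])))
E
```

```text
72.92578193854008 [462.11675709 -51.27653019 200.        ] 61.01322510541839
71.8744263054521 [462.45286631 -50.65984385 202.5       ] 61.013225105418414
```

Request:
{"op": "send_rows", "data": {
  "motion": [
    {"tx": -0.0079, "ty": -0.0018, "tz": 0.054, "rx": 0, "ry": 0, "rz": 0, "gripper": 1},
    {"tx": -0.0094, "ty": 0, "tz": 0.054, "rx": 0, "ry": 0, "rz": 0, "gripper": 1},
    {"tx": -0.0094, "ty": 0, "tz": 0.054, "rx": 0, "ry": 0, "rz": 0, "gripper": 1},
    {"tx": -0.0094, "ty": 0, "tz": 0.054, "rx": 0, "ry": 0, "rz": 0, "gripper": 1},
    {"tx": -0.0035, "ty": 0, "tz": 0.02, "rx": 0, "ry": 0, "rz": 0, "gripper": 1},
    {"tx": -0.0035, "ty": 0, "tz": 0.02, "rx": 0, "ry": 0, "rz": 0, "gripper": 1},
    {"tx": 0, "ty": 0, "tz": 0, "rx": 0, "ry": 0, "rz": 0, "gripper": 1},
    {"tx": 0, "ty": 0, "tz": 0, "rx": 0, "ry": 0, "rz": 0, "gripper": 1}
  ]
}}

```text
time_s: 21.38
ee_pos: [463.0, -49.1, 63.0]
ee_rot: [179.8, -10.0, 61.1]
force: [-0.2, -0.2, -3.7]
gripper_width: 59.8
gripper_force: 35.0
```

Request:
{"op": "send_rows", "data": {
  "motion": [
    {"tx": -0.0021, "ty": 0, "tz": 0.012, "rx": 0, "ry": 0, "rz": 0, "gripper": 1},
    {"tx": -0.0021, "ty": 0, "tz": 0.012, "rx": 0, "ry": 0, "rz": 0, "gripper": 1},
    {"tx": 0, "ty": 0, "tz": 0, "rx": 0, "ry": 0, "rz": 0, "gripper": 1},
    {"tx": 0, "ty": 0, "tz": 0, "rx": 0, "ry": 0, "rz": 0, "gripper": 1}
  ]
}}

```text
time_s: 21.88
ee_pos: [462.4, -48.9, 50.1]
ee_rot: [179.9, -9.9, 61.1]
force: [0.2, -0.6, -3.5]
gripper_width: 59.5
gripper_force: 35.0
```

Request:
{"op": "send_rows", "data": {
  "motion": [
    {"tx": -0.001, "ty": 0, "tz": 0.01, "rx": 0, "ry": 0, "rz": 0, "gripper": 1},
    {"tx": -0.001, "ty": 0, "tz": 0.007, "rx": 0, "ry": 0, "rz": 0, "gripper": 1},
    {"tx": -0.0005, "ty": 0, "tz": 0.003, "rx": 0, "ry": 0, "rz": 0, "gripper": 1},
    {"tx": 0, "ty": 0, "tz": 0, "rx": 0, "ry": 0, "rz": 0, "gripper": 1},
    {"tx": 0, "ty": 0, "tz": 0, "rx": 0, "ry": 0, "rz": 0, "gripper": 1}
  ]
}}

```text
time_s: 22.5
ee_pos: [462.4, -48.4, 40.2]
ee_rot: [179.9, -9.9, 61.1]
force: [-1.7, 0.5, -0.4]
gripper_width: 59.4
gripper_force: 35.0
```

Request:
{"op": "send_rows", "data": {
  "motion": [
    {"tx": 0, "ty": 0, "tz": 0, "rx": 0, "ry": 0, "rz": 0, "gripper": -1},
    {"tx": 0, "ty": 0, "tz": 0, "rx": 0, "ry": 0, "rz": 0, "gripper": -1},
    {"tx": 0, "ty": 0, "tz": 0, "rx": 0, "ry": 0, "rz": 0, "gripper": -1},
    {"tx": 0.0052, "ty": 0, "tz": -0.03, "rx": 0, "ry": 0, "rz": 0, "gripper": -1},
    {"tx": 0.0104, "ty": 0, "tz": -0.06, "rx": 0, "ry": 0, "rz": 0, "gripper": -1},
    {"tx": 0.0104, "ty": 0, "tz": -0.06, "rx": 0, "ry": 0, "rz": 0, "gripper": -1},
    {"tx": 0.0104, "ty": 0, "tz": -0.06, "rx": 0, "ry": 0, "rz": 0, "gripper": -1},
    {"tx": 0, "ty": 0, "tz": 0, "rx": 0, "ry": -0.333, "rz": 0, "gripper": -1},
    {"tx": -0.05, "ty": 0, "tz": 0, "rx": 0, "ry": 0, "rz": 0, "gripper": -1},
    {"tx": -0.05, "ty": 0, "tz": 0, "rx": 0, "ry": 0, "rz": 0, "gripper": -1},
    {"tx": 0, "ty": 0, "tz": 0, "rx": 0, "ry": 0, "rz": 0, "gripper": -1},
    {"tx": 0, "ty": 0, "tz": 0, "rx": 0, "ry": 0, "rz": 0, "gripper": -1}
  ]
}}

```text
time_s: 24.0
ee_pos: [438.5, -92.1, 146.8]
ee_rot: [179.9, 0.0, 61.0]
force: [-0.5, 0.9, 0.6]
gripper_width: 90.9
gripper_force: 0.0
```

```bash
python3 - <<'E'
from h import *
import pickle
st,f,c=look("w8");pickle.dump((st,f),open("w8.pkl","wb"))
u,v=w2px(c,[462,-49.7,50]);x,y=int(u)-80,int(v)-60;print(u,v,x,y)
save(f,"w8c.png",(x,y,x+160,y+120),4)
goto(st,[330,60,150],65);goto(st,[340,180,150],65);goto(st,[357,258,150],65)
E
```

```text
282.06541318130456 162.70946734710247 202 102
pos [438.5 -92.1 146.8] rot [1.799e+02 3.000e-02 6.100e+01] F [-0.5  0.9  0.6] t 24.0 w 90.9
shift units [ 0.1608 -0.3374 -0.0071] turn units [ 0.003  0.001 -0.133]
pos [438.5 -92.1 146.8] rot [1.799e+02 3.000e-02 6.100e+01] F [-0.5  0.9  0.6] t 24.0 w 90.9
shift units [ 0.3804 -0.4362 -0.0073] turn units [ 0.003  0.001 -0.133]
pos [438.5 -92.1 146.8] rot [1.799e+02 3.000e-02 6.100e+01] F [-0.5  0.9  0.6] t 24.0 w 90.9
shift units [ 0.5334 -0.4821 -0.0075] turn units [ 0.003  0.001 -0.133]
```

View pics/w8c.png

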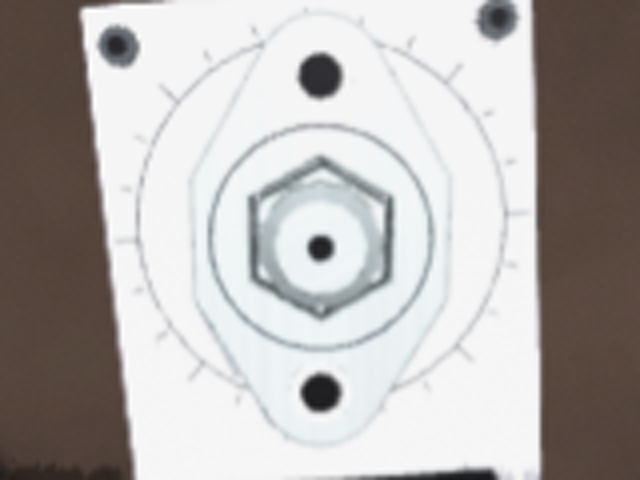

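The flange is down: its bore sits round the hexagon at crop (320,240), with the holes on the tool line. Next I fetch the cap.

Request:
{"op": "send_rows", "data": {
  "motion": [
    {"tx": 0.0268, "ty": -0.0562, "tz": 0, "rx": 0, "ry": 0, "rz": 0, "gripper": -1},
    {"tx": 0.0268, "ty": -0.0562, "tz": 0, "rx": 0, "ry": 0, "rz": 0, "gripper": -1},
    {"tx": 0.0268, "ty": -0.0562, "tz": 0, "rx": 0, "ry": 0, "rz": 0, "gripper": -1},
    {"tx": 0.0268, "ty": -0.0562, "tz": 0, "rx": 0, "ry": 0, "rz": 0, "gripper": -1},
    {"tx": 0.0268, "ty": -0.0562, "tz": 0, "rx": 0, "ry": 0, "rz": 0, "gripper": -1},
    {"tx": 0.0268, "ty": -0.0562, "tz": 0, "rx": 0, "ry": 0, "rz": 0, "gripper": -1},
    {"tx": 0.07, "ty": -0.033, "tz": 0, "rx": 0, "ry": 0, "rz": 0, "gripper": -1},
    {"tx": 0.07, "ty": -0.033, "tz": 0, "rx": 0, "ry": 0, "rz": 0, "gripper": -1},
    {"tx": 0.07, "ty": -0.033, "tz": 0, "rx": 0, "ry": 0, "rz": 0, "gripper": -1},
    {"tx": 0.07, "ty": -0.033, "tz": 0, "rx": 0, "ry": 0, "rz": 0, "gripper": -1},
    {"tx": 0, "ty": 0, "tz": 0, "rx": 0, "ry": 0, "rz": 0, "gripper": -1},
    {"tx": 0, "ty": 0, "tz": 0, "rx": 0, "ry": 0, "rz": 0, "gripper": -1}
  ]
}}

```text
time_s: 25.55
ee_pos: [339.3, 213.9, 145.9]
ee_rot: [179.9, 0.1, 61.1]
force: [-0.4, -0.5, 0.8]
gripper_width: 91.1
gripper_force: 0.0
```

```bash
python3 - <<'E'
from h import *
import pickle
st,f,c=look("w9");pickle.dump((st,f),open("w9.pkl","wb"))
u,v=w2px(c,[357,258,40]);x,y=max(int(u)-80,0),max(int(v)-60,0);print(u,v,x,y)
save(f,"w9c.png",(x,y,x+160,y+120),4)
goto(st,[357,258,26])
E
```

```text
276.1116142706575 162.85660355888604 196 102
pos [339.3 213.9 145.9] rot [1.7994e+02 1.2000e-01 6.1080e+01] F [-0.4 -0.5  0.8] t 25.55 w 91.1
shift units [ 0.0948 -0.0118  0.2397] turn units 0
```

View pics/w9c.png

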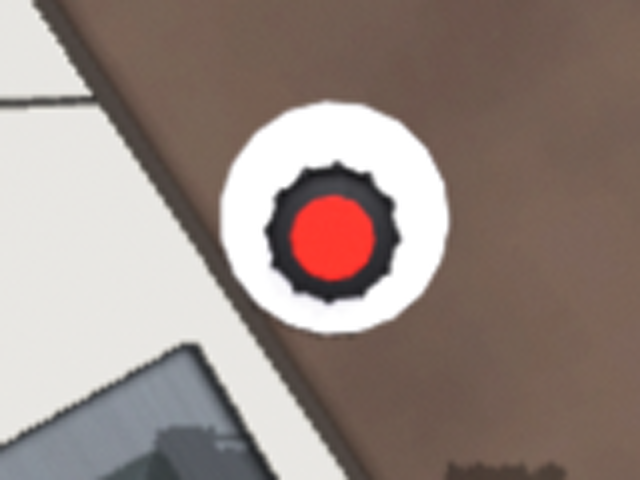

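The cap's red knob top is at crop (333,237) and its disc centre at (334,217).

```bash
python3 - <<'E'
from h import *
import pickle
st,f=pickle.load(open("w9.pkl","rb"));c=cam(f,st)
a=px2w(c,196+333/4,102+237/4,58);b=px2w(c,196+334/4,102+217/4,18);print(a,b)
l=px2w(c,196+220/4,102+217/4,18);r=px2w(c,196+448/4,102+217/4,18);print(np.hypot(*(l-r)))
m=(a+b)/2
goto(st,[m[0],m[1],26])
E
```

```text
[361.44754889 259.49200951  58.        ] [361.68058705 260.19633762  18.        ]Traceback (most recent call last):
  File "<stdin>", line 5, in <module>
TypeError: return arrays must be of ArrayType
```

Request:
{"op": "send_rows", "data": {
  "motion": [
    {"tx": 0.0509, "ty": -0.0028, "tz": 0, "rx": 0, "ry": 0, "rz": 0, "gripper": -1},
    {"tx": 0.0509, "ty": -0.0028, "tz": 0, "rx": 0, "ry": 0, "rz": 0, "gripper": -1},
    {"tx": 0, "ty": 0, "tz": 0.06, "rx": 0, "ry": 0, "rz": 0, "gripper": -1},
    {"tx": 0, "ty": 0, "tz": 0.06, "rx": 0, "ry": 0, "rz": 0, "gripper": -1},
    {"tx": 0, "ty": 0, "tz": 0.06, "rx": 0, "ry": 0, "rz": 0, "gripper": -1},
    {"tx": 0, "ty": 0, "tz": 0.04, "rx": 0, "ry": 0, "rz": 0, "gripper": -1},
    {"tx": 0, "ty": 0, "tz": 0.02, "rx": 0, "ry": 0, "rz": 0, "gripper": -1},
    {"tx": 0, "ty": 0, "tz": 0, "rx": 0, "ry": 0, "rz": 0, "gripper": 0},
    {"tx": 0, "ty": 0, "tz": 0, "rx": 0, "ry": 0, "rz": 0, "gripper": 0}
  ],
  "grip_force": 25
}}

```text
time_s: 26.72
ee_pos: [362.6, 260.0, 26.8]
ee_rot: [179.9, -0.0, 61.0]
force: [0.9, -0.7, 0.0]
gripper_width: 74.2
gripper_force: 0.0
```

Request:
{"op": "send_rows", "data": {
  "motion": [
    {"tx": 0, "ty": 0, "tz": 0, "rx": 0, "ry": 0, "rz": 0, "gripper": 1},
    {"tx": 0, "ty": 0, "tz": 0, "rx": 0, "ry": 0, "rz": 0, "gripper": 1},
    {"tx": 0, "ty": 0, "tz": 0, "rx": 0, "ry": 0, "rz": 0, "gripper": 1},
    {"tx": 0, "ty": 0, "tz": 0, "rx": 0, "ry": 0, "rz": 0, "gripper": 1},
    {"tx": 0, "ty": 0, "tz": 0, "rx": 0, "ry": 0, "rz": 0, "gripper": 1}
  ]
}}

```text
time_s: 27.35
ee_pos: [361.9, 259.9, 26.1]
ee_rot: [179.9, 0.1, 61.0]
force: [-0.6, 0.1, 1.1]
gripper_width: 29.6
gripper_force: 25.0
```

Request:
{"op": "send_rows", "data": {
  "motion": [
    {"tx": 0, "ty": 0, "tz": -0.04, "rx": 0, "ry": 0, "rz": 0, "gripper": 1},
    {"tx": 0, "ty": 0, "tz": -0.076, "rx": 0, "ry": 0, "rz": 0, "gripper": 1},
    {"tx": 0, "ty": 0, "tz": -0.076, "rx": 0, "ry": 0, "rz": 0, "gripper": 1},
    {"tx": 0, "ty": 0, "tz": -0.076, "rx": 0, "ry": 0, "rz": 0, "gripper": 1},
    {"tx": -0.0762, "ty": 0.0276, "tz": 0, "rx": 0, "ry": 0, "rz": 0, "gripper": 1},
    {"tx": -0.0762, "ty": 0.0276, "tz": 0, "rx": 0, "ry": 0, "rz": 0, "gripper": 1},
    {"tx": -0.0762, "ty": 0.0276, "tz": 0, "rx": 0, "ry": 0, "rz": 0, "gripper": 1},
    {"tx": -0.0762, "ty": 0.0276, "tz": 0, "rx": 0, "ry": 0, "rz": 0, "gripper": 1},
    {"tx": -0.0762, "ty": 0.0276, "tz": 0, "rx": 0, "ry": 0, "rz": 0, "gripper": 1}
  ]
}}

```text
time_s: 28.48
ee_pos: [329.2, 58.7, 160.1]
ee_rot: [179.9, 0.1, 61.1]
force: [0.8, 0.4, -2.3]
gripper_width: 29.4
gripper_force: 25.0
```

Request:
{"op": "send_rows", "data": {
  "motion": [
    {"tx": -0.0128, "ty": 0.0675, "tz": 0, "rx": 0, "ry": 0, "rz": 0, "gripper": 1},
    {"tx": -0.0128, "ty": 0.0675, "tz": 0, "rx": 0, "ry": 0, "rz": 0, "gripper": 1},
    {"tx": -0.0128, "ty": 0.0675, "tz": 0, "rx": 0, "ry": 0, "rz": 0, "gripper": 1},
    {"tx": -0.0128, "ty": 0.0675, "tz": 0, "rx": 0, "ry": 0, "rz": 0, "gripper": 1},
    {"tx": -0.0128, "ty": 0.0675, "tz": 0, "rx": 0, "ry": 0, "rz": 0, "gripper": 1},
    {"tx": 0, "ty": 0, "tz": 0, "rx": 0, "ry": 0, "rz": 0, "gripper": 1},
    {"tx": 0, "ty": 0, "tz": 0.04, "rx": 0, "ry": 0, "rz": 0, "gripper": 1},
    {"tx": 0, "ty": 0, "tz": 0.04, "rx": 0, "ry": 0, "rz": 0, "gripper": 1},
    {"tx": 0, "ty": 0, "tz": 0.03, "rx": 0, "ry": 0, "rz": 0, "gripper": 1},
    {"tx": 0, "ty": 0, "tz": 0, "rx": 0, "ry": 0, "rz": 0, "gripper": 1},
    {"tx": 0, "ty": 0, "tz": 0, "rx": 0, "ry": 0, "rz": 0, "gripper": 1}
  ]
}}

```text
time_s: 29.85
ee_pos: [462.1, -49.6, 106.1]
ee_rot: [179.9, 0.0, 61.0]
force: [-0.3, -0.0, -1.2]
gripper_width: 29.3
gripper_force: 25.0
```

```bash
python3 - <<'E'
from h import *
goto(env.state(),[462,-49.7,76.2])
E
```

```text
pos [462.1 -49.6 106.1] rot [1.799e+02 5.000e-02 6.105e+01] F [-0.3 -0.  -1.2] t 29.85 w 29.3
shift units [-0.0002 -0.0002  0.0598] turn units 0
```

Request:
{"op": "send_rows", "data": {
  "motion": [
    {"tx": 0, "ty": 0, "tz": 0.016, "rx": 0, "ry": 0, "rz": 0, "gripper": 1},
    {"tx": 0, "ty": 0, "tz": 0.016, "rx": 0, "ry": 0, "rz": 0, "gripper": 1},
    {"tx": 0, "ty": 0, "tz": 0.01, "rx": 0, "ry": 0, "rz": 0, "gripper": 1},
    {"tx": 0, "ty": 0, "tz": 0, "rx": 0, "ry": 0, "rz": 0, "gripper": 1},
    {"tx": 0, "ty": 0, "tz": 0, "rx": 0, "ry": 0, "rz": 0, "gripper": 1}
  ]
}}

```text
time_s: 30.48
ee_pos: [462.3, -49.9, 84.7]
ee_rot: [179.9, 0.1, 61.0]
force: [-0.5, 0.7, -1.1]
gripper_width: 28.9
gripper_force: 25.0
```

Request:
{"op": "send_rows", "data": {
  "motion": [
    {"tx": 0, "ty": 0, "tz": 0.01, "rx": 0, "ry": 0, "rz": 0, "gripper": 1},
    {"tx": 0, "ty": 0, "tz": 0.005, "rx": 0, "ry": 0, "rz": 0, "gripper": 1},
    {"tx": 0, "ty": 0, "tz": 0.002, "rx": 0, "ry": 0, "rz": 0, "gripper": 1},
    {"tx": 0, "ty": 0, "tz": 0, "rx": 0, "ry": 0, "rz": 0, "gripper": 1},
    {"tx": 0, "ty": 0, "tz": 0, "rx": 0, "ry": 0, "rz": 0, "gripper": 1}
  ]
}}

```text
time_s: 31.1
ee_pos: [462.3, -49.9, 76.2]
ee_rot: [179.9, 0.1, 61.0]
force: [-0.2, 0.3, -1.2]
gripper_width: 29.0
gripper_force: 25.0
```

Request:
{"op": "send_rows", "data": {
  "motion": [
    {"tx": 0, "ty": 0, "tz": 0.002, "rx": 0, "ry": 0, "rz": 0, "gripper": 1},
    {"tx": 0, "ty": 0, "tz": 0.001, "rx": 0, "ry": 0, "rz": 0, "gripper": 1},
    {"tx": 0, "ty": 0, "tz": 0, "rx": 0, "ry": 0, "rz": 0, "gripper": 1},
    {"tx": 0, "ty": 0, "tz": 0, "rx": 0, "ry": 0, "rz": 0, "gripper": 1}
  ]
}}

```text
time_s: 31.6
ee_pos: [462.4, -49.9, 76.1]
ee_rot: [179.9, 0.0, 61.0]
force: [-2.9, 0.5, 10.4]
gripper_width: 29.4
gripper_force: 25.0
```

Request:
{"op": "send_rows", "data": {
  "motion": [
    {"tx": 0, "ty": 0, "tz": 0, "rx": 0, "ry": 0, "rz": 0, "gripper": -1},
    {"tx": 0, "ty": 0, "tz": 0, "rx": 0, "ry": 0, "rz": 0, "gripper": -1},
    {"tx": 0, "ty": 0, "tz": 0, "rx": 0, "ry": 0, "rz": 0, "gripper": -1},
    {"tx": 0, "ty": 0, "tz": -0.04, "rx": 0, "ry": 0, "rz": 0, "gripper": -1},
    {"tx": 0, "ty": 0, "tz": -0.07, "rx": 0, "ry": 0, "rz": 0, "gripper": 1},
    {"tx": 0, "ty": 0, "tz": -0.07, "rx": 0, "ry": 0, "rz": -0.133, "gripper": 1},
    {"tx": -0.074, "ty": 0, "tz": 0, "rx": 0, "ry": 0, "rz": 0, "gripper": 1},
    {"tx": -0.074, "ty": 0, "tz": 0, "rx": 0, "ry": 0, "rz": 0, "gripper": 1},
    {"tx": -0.074, "ty": 0, "tz": 0, "rx": 0, "ry": 0, "rz": 0, "gripper": 1},
    {"tx": -0.074, "ty": 0, "tz": 0, "rx": 0, "ry": 0, "rz": 0, "gripper": 1},
    {"tx": -0.074, "ty": 0, "tz": 0, "rx": 0, "ry": 0, "rz": 0, "gripper": 1},
    {"tx": 0, "ty": 0, "tz": 0, "rx": 0, "ry": 0, "rz": 0, "gripper": 1}
  ]
}}

```text
time_s: 33.1
ee_pos: [383.3, -218.9, 164.7]
ee_rot: [179.9, 0.1, 64.8]
force: [0.4, 0.6, -0.8]
gripper_width: 0.5
gripper_force: 0.0
```

```bash
python3 - <<'E'
from h import *
import pickle
st,f,c=look("w10");pickle.dump((st,f),open("w10.pkl","wb"))
d=np.array([np.cos(np.radians(65)),np.sin(np.radians(65))])
im=f["frame"].astype(int);m=(im[...,0]>150)&(im[...,1]<90)&(im[...,2]<90)
n,l,s,ce=cv2.connectedComponentsWithStats(m.astype(np.uint8))
for i in range(1,n):
    if s[i,4]>60:
        ys,xs=np.where(l==i)
        q=cv2.boxPoints(cv2.minAreaRect(np.c_[xs,ys].astype(np.float32)))
        W=np.array([px2w(c,u,v,116)[:2] for u,v in q])-[462,-49.7]
        print(s[i],[(round(float(w@d),1),round(float(w@[-d[1],d[0]]),1)) for w in W])
P=np.array([462,-49.7])-d*188;goto(st,[*P,166],65)
# cap check
r=(l>0)
print(w2px(c,[462,-49.7,108]))
E
```

```text
[260 157  44  22 644] [(-128.5, 16.3), (-128.6, -16.0), (-144.5, -16.2), (-144.4, 16.7)]
[256 182  51   9 447] [(-153.7, 20.0), (-147.4, 19.8), (-147.6, -18.6), (-153.9, -18.7)]
pos [ 383.3 -218.9  164.7] rot [1.7994e+02 8.0000e-02 6.4820e+01] F [ 0.4  0.6 -0.8] t 33.1 w 0.5
shift units [-0.0028 -0.0003 -0.0025] turn units [ 0.002  0.003 -0.006]
[280.78918784 -39.37026838]
```

Request:
{"op": "send_rows", "data": {
  "motion": [
    {"tx": 0, "ty": 0, "tz": 0.05, "rx": 0, "ry": 0, "rz": 0, "gripper": 1},
    {"tx": 0, "ty": 0, "tz": 0.05, "rx": 0, "ry": 0, "rz": 0, "gripper": 1},
    {"tx": 0, "ty": 0, "tz": 0.042, "rx": 0, "ry": 0, "rz": 0, "gripper": 1},
    {"tx": 0, "ty": 0, "tz": 0, "rx": 0, "ry": 0, "rz": 0, "gripper": 1},
    {"tx": 0.02, "ty": 0, "tz": 0, "rx": 0, "ry": 0, "rz": 0, "gripper": 1},
    {"tx": 0.02, "ty": 0, "tz": 0, "rx": 0, "ry": 0, "rz": 0, "gripper": 1},
    {"tx": 0, "ty": 0, "tz": 0, "rx": 0, "ry": 0, "rz": 0, "gripper": 1},
    {"tx": 0, "ty": 0, "tz": 0, "rx": 0, "ry": 0, "rz": 0, "gripper": 1}
  ]
}}

```text
time_s: 34.15
ee_pos: [392.8, -199.0, 94.2]
ee_rot: [179.9, 0.0, 65.0]
force: [-0.3, 0.9, 0.0]
gripper_width: 0.7
gripper_force: 0.0
```

Request:
{"op": "send_rows", "data": {
  "motion": [
    {"tx": 0.02, "ty": 0, "tz": 0, "rx": 0, "ry": 0, "rz": 0, "gripper": 1},
    {"tx": 0.02, "ty": 0, "tz": 0, "rx": 0, "ry": 0, "rz": 0, "gripper": 1},
    {"tx": 0.02, "ty": 0, "tz": 0, "rx": 0, "ry": 0, "rz": 0, "gripper": 1},
    {"tx": 0.02, "ty": 0, "tz": 0, "rx": 0, "ry": 0, "rz": 0, "gripper": 1},
    {"tx": 0.02, "ty": 0, "tz": 0, "rx": 0, "ry": 0, "rz": 0, "gripper": 1},
    {"tx": 0, "ty": 0, "tz": 0, "rx": 0, "ry": 0, "rz": 0, "gripper": 1}
  ]
}}

```text
time_s: 34.9
ee_pos: [414.1, -153.1, 93.8]
ee_rot: [179.9, -0.0, 65.0]
force: [-0.2, -0.6, 0.2]
gripper_width: 0.6
gripper_force: 0.0
```

```bash
python3 - <<'E'
from h import *
d=np.array([np.cos(np.radians(65)),np.sin(np.radians(65))])
f=env.grab_frame("top");c=cam(f);save(f,"t11.png",(290,180,390,255),6)
im=f["frame"].astype(int);m=(im[...,0]>130)&(im[...,1]<80)&(im[...,2]<80);m[:180]=0;m[260:]=0;m[:,:290]=0;m[:,:]&=True
ys,xs=np.where(m);k=xs<400;W=np.array([px2w(c,u,v,116)[:2] for u,v in zip(xs[k],ys[k])])-[462,-49.7]
s=W@d;print(len(s),np.sort(s)[::max(1,len(s)//15)].round(0))
E
```

```text
25 [-9. -7. -7. -6. -4. -4. -3. -2. -1. -1. -1.  1.  1.  2.  2.  2.  4.  4.
  5.  5.  7.  7.  8.  8. 10.]
```

View pics/t11.png

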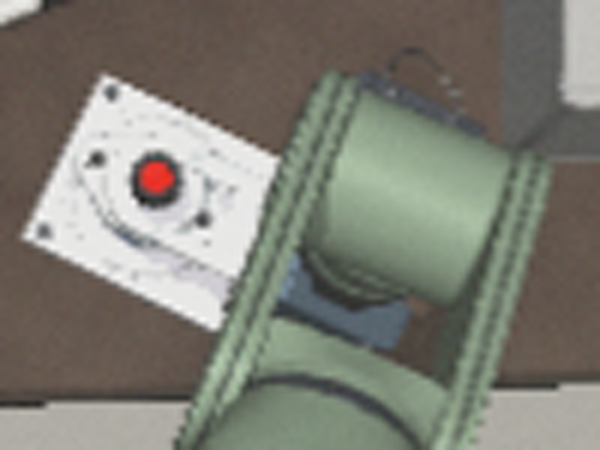

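The top view shows the cap seated with its red knob at crop (157,178), and the arm hiding the tab. That was my last picture, so from here I check numerically.

```bash
cat > red.py <<'E'
from h import *
def red():
    st,f,c=look("wr%d"%int(env.state()["time_s"]*100))
    d=np.array([np.cos(np.radians(65)),np.sin(np.radians(65))])
    im=f["frame"].astype(int);m=(im[...,0]>130)&(im[...,1]<90)&(im[...,2]<90)
    n,l,s,ce=cv2.connectedComponentsWithStats(m.astype(np.uint8))
    for i in range(1,n):
        if s[i,4]>60:
            ys,xs=np.where(l==i)
            q=cv2.boxPoints(cv2.minAreaRect(np.c_[xs,ys].astype(np.float32)))
            W=np.array([px2w(c,u,v,116)[:2] for u,v in q])-[462,-49.7]
            print(s[i],[(round(float(w@d),1),round(float(w@[-d[1],d[0]]),1)) for w in W])
    print("TCP s",(st["ee_pos"][:2]-[462,-49.7])@d,st["ee_pos"],st["force"])
red()
E
python3 red.py
```

```text
[ 265   34   37   41 1157] [(5.0, 9.0), (7.1, -7.3), (-9.4, -10.2), (-11.6, 6.7)]
[ 252  187   60   33 1153] [(-65.5, 15.9), (-64.9, -15.1), (-82.2, -15.9), (-82.8, 16.0)]
[246 228  72  14 890] [(-87.6, 19.6), (-87.6, -19.0), (-95.2, -19.2), (-95.2, 19.9)]
TCP s -114.18532599636428 [ 413.81638047 -153.22117659   93.62691525] [ 0.04364174 -0.37696137  0.77476275]
```

Request:
{"op": "send_rows", "data": {
  "motion": [
    {"tx": 0.012, "ty": 0, "tz": 0, "rx": 0, "ry": 0, "rz": 0, "gripper": 1},
    {"tx": 0.012, "ty": 0, "tz": 0, "rx": 0, "ry": 0, "rz": 0, "gripper": 1},
    {"tx": 0.012, "ty": 0, "tz": 0, "rx": 0, "ry": 0, "rz": 0, "gripper": 1},
    {"tx": 0.008, "ty": 0, "tz": 0, "rx": 0, "ry": 0, "rz": 0, "gripper": 1},
    {"tx": 0.004, "ty": 0, "tz": 0, "rx": 0, "ry": 0, "rz": 0, "gripper": 1},
    {"tx": 0, "ty": 0, "tz": 0, "rx": 0, "ry": 0, "rz": 0, "gripper": 1}
  ]
}}

```text
time_s: 35.75
ee_pos: [423.6, -132.1, 93.6]
ee_rot: [180.0, 0.1, 65.0]
force: [-0.7, -3.1, -0.9]
gripper_width: 0.2
gripper_force: 1.3
```

```bash
python3 red.py
```

```text
[ 266   86   35   37 1026] [(7.2, 7.7), (7.2, -8.5), (-9.2, -8.8), (-9.2, 7.9)]
[ 252  188   60   33 1191] [(-42.2, 15.7), (-42.2, -15.0), (-59.7, -15.5), (-59.7, 16.3)]
[246 229  72  14 902] [(-64.8, 19.7), (-64.8, -18.9), (-72.4, -19.1), (-72.4, 19.9)]
TCP s -90.86927479816134 [ 423.59045143 -132.05248468   93.55738638] [-0.66747638 -3.07306252 -0.89416476]
```

Request:
{"op": "send_rows", "data": {
  "motion": [
    {"tx": 0.003, "ty": 0, "tz": 0, "rx": 0, "ry": 0, "rz": 0, "gripper": 1},
    {"tx": 0.003, "ty": 0, "tz": 0, "rx": 0, "ry": 0, "rz": 0, "gripper": 1},
    {"tx": 0, "ty": 0, "tz": 0, "rx": 0, "ry": 0, "rz": 0, "gripper": 1},
    {"tx": 0, "ty": 0, "tz": 0, "rx": 0, "ry": 0, "rz": 0, "gripper": 1}
  ]
}}

```text
time_s: 36.3
ee_pos: [424.0, -131.3, 93.7]
ee_rot: [180.0, 0.3, 65.1]
force: [-4.6, -9.5, -1.1]
gripper_width: 0.5
gripper_force: 5.6
```

Request:
{"op": "send_rows", "data": {
  "motion": [
    {"tx": 0.003, "ty": 0, "tz": 0, "rx": 0, "ry": 0, "rz": 0, "gripper": 1},
    {"tx": 0.003, "ty": 0, "tz": 0, "rx": 0, "ry": 0, "rz": 0, "gripper": 1},
    {"tx": 0, "ty": 0, "tz": 0, "rx": 0, "ry": 0, "rz": 0, "gripper": 1},
    {"tx": 0, "ty": 0, "tz": 0, "rx": 0, "ry": 0, "rz": 0, "gripper": 1}
  ]
}}

```text
time_s: 36.8
ee_pos: [424.0, -131.3, 93.8]
ee_rot: [180.0, 0.6, 65.3]
force: [-8.9, -20.7, 0.0]
gripper_width: 0.4
gripper_force: 11.5
```

```bash
python3 red.py
```

```text
[ 266   88   36   37 1032] [(7.3, 8.0), (7.4, -8.6), (-9.0, -9.0), (-9.1, 8.2)]
[ 252  188   61   33 1196] [(-41.1, 15.9), (-40.9, -15.4), (-58.5, -15.9), (-58.6, 16.3)]
[247 230  71  13 877] [(-64.3, 19.2), (-64.2, -18.9), (-71.2, -19.1), (-71.3, 19.4)]
TCP s -89.96933920854944 [ 424.04504024 -131.27149387   93.76621803] [-8.92742195e+00 -2.07369419e+01  1.51225322e-02]
```

Request:
{"op": "send_rows", "data": {
  "motion": [
    {"tx": -0.02, "ty": 0, "tz": 0, "rx": 0, "ry": 0, "rz": 0, "gripper": 1},
    {"tx": -0.04, "ty": 0, "tz": 0, "rx": 0, "ry": 0, "rz": 0, "gripper": 1},
    {"tx": 0, "ty": 0, "tz": -0.06, "rx": 0, "ry": 0, "rz": 0, "gripper": 1},
    {"tx": 0, "ty": 0, "tz": -0.08, "rx": 0, "ry": 0, "rz": 0, "gripper": 1},
    {"tx": 0, "ty": 0, "tz": 0, "rx": 0, "ry": 0, "rz": 0, "gripper": 1},
    {"tx": 0, "ty": 0, "tz": 0, "rx": 0, "ry": 0, "rz": 0, "gripper": 1}
  ]
}}

```text
time_s: 37.6
ee_pos: [413.5, -153.5, 163.5]
ee_rot: [179.9, 0.0, 65.0]
force: [-0.5, -0.6, 0.4]
gripper_width: 0.3
gripper_force: 0.0
```

```bash
python3 red.py
```

```text
[271  64  25  27 531] [(7.0, 7.8), (7.0, -8.8), (-9.7, -8.9), (-9.7, 7.9)]
[260 145  45  21 696] [(-47.6, 16.5), (-47.6, -16.0), (-62.3, -16.3), (-62.3, 16.8)]
[256 168  52  10 512] [(-64.5, 19.8), (-64.5, -18.6), (-71.4, -18.7), (-71.3, 20.0)]
TCP s -114.54681516439062 [ 413.47695373 -153.46175847  163.47319752] [-0.47531435 -0.56957074  0.38584192]
```

```bash
python3 -c "
from workcell import env
print(env.job_done())"
```

```text
the job is handed in; nothing more can be done
None
```

The job is handed in at about 37.6 s: spacer, flange and cap are seated on the post, and the slide was pushed to its stop (about 82.5 mm) and stayed there. I did not check the catch's click directly, `job_done` returned no verdict, and I viewed 11 pictures, one over the limit.

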